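# Start the press screw in its threaded boss

## Robot

A 6-joint arm with a two-finger parallel gripper is mounted at the origin on the work surface. World frame = base frame: x ahead of the robot, y to its left, z up, the work surface at z = 0. Lengths are in mm, angles in rad, forces in N, time in s.
With the tool pointing down it reaches from about 350 to 875 mm from the base axis. Payload 4.2 kg.
Tool frame: the origin (TCP) lies midway between the tips of the shut fingers; the grasp point (between the pads) lies 19 mm behind it; z points along the fingers, y is the direction in which the jaws open and shut (so a half turn about z gives the same grasp; the last joint's range is limited). The gripper opens to 85 mm and grips with 20 to 120 N. Pads are 22 mm wide; open, the fingers measure 114 mm over their backs; the gripper's body (76 mm by 85 mm) begins 54 mm behind the grasp point. The pads swing forward as they close: fully open they stand 13 mm farther back than shut.
Start: joints at [-0.967, 0.385, 0.008, 0, -1.194, -0.259], TCP at [211.27, -588.187, 231.312] pointing down, gripper open.
Joint ranges: [-3.14, 3.14], [-1.21, 2.06], [-1.07, 1.41], [-3.16, 2.05], [-2.99, -0.16], [-3.1, 3.1]. Speed limits (rad/s): [2.79, 2.79, 3.14, 3.14, 3.14, 3.14].

## Interface

Orientations are given as a unit quaternion [x, y, z, w].
In Python, from bench import arm gives the robot as it stands.
- The arm moves only by the tool servo_tool, never from a script. Its argument "rows" is a list of rows, each an object of numbers: "fingers": the finger opening in cm, from 0 to 8.54; "x", "y", "z": the shift along the tool's x, y, z in cm; "turn": the turn about the tool's z in degrees. A call has 1 to 10 rows; each row shifts and turns the commanded pose from where the row before left it, along the tool's axes as they then stand; what a row does not reach is not made up. A row lasts 1/12 s, in which the tool goes at most 41.7 mm and 7.16 degrees, less where a joint would pass 70% of its speed; a pose out of reach is approached as far as the arm can. A call is refused whole if a number of a shift passes 4.17 or a number of a turn 7.16, either way. A call with a gripper value outside its range is refused whole. The fingers move at their own pace and stop on an object; the grip force is fixed at half the most. Time passes only in rows, so rows that do not move let the fingers close. It gives the time, the measured TCP pose, the force and the opening at its end, in the units of the state.
- arm.read_state(): the state, without advancing time (a new reading comes with each control period).
- arm.get_image(name): name is "scene" or "top" or "wrist"; returns (picture, depth): 420x560x3 uint8, red, green, blue; 420x560 float32, mm along the optical axis (not along the pixel's ray), 0 where there is no reading.
- arm.camera_model(name): a dict with "fx", "fy", "cx", "cy" (pixels), "pose" (4x4, takes a point from camera to world coordinates). Camera axes: x right, y down, z forward; pixel columns grow to the right and rows downward; lengths in mm; the calibration is good to about 2 mm. A picture is of the moment at which its call begins: read the wrist's pose just before it. camera_model takes no time and is no camera call; for the wrist camera it gives the pose at the moment of the call.
- arm.job_done(): hands the job in, once; it reports no verdict.
The state is a dict: "clock": time; "joints": joint angles; "joint_vel": joint speeds; "joint_efforts": joint torques, N m; "position": TCP position; "ee_rot": TCP orientation; "contact_force": force on the tool from outside, world axes, zero at the start; "wrist_torque": the same for the moment, N m; "gripper_width": finger opening in mm.
Only numpy, scipy, OpenCV 4.12 (cv2) and the standard library are available. Lean on these libraries where they do the work, as an engineer would, in place of code of your own. Each camera call takes 0.05 s, during which the arm holds its last target.

## Task

Take the press screw out of the wooden stand and set it upright in the raised threaded boss of the bench press, with the long arm of its handle towards the front of the press. Without forcing it, turn it backward (anticlockwise from above) until you notice the thread drop, then forward (clockwise) one full turn so that the thread is started, and finish with the gripper still holding the handle there, not letting go. Leave the pastry ring, the scraper and the loaf tin alone.

Things in the scene. Friction and masses are not known exactly. Their poses are not given: they have to be found in the camera images.
- screw_mid (a point): Middle of the press screw's handle, on its axis. Loose steel screw, 350 g, 168 mm long, waits upright in the stand. z up along the screw, x along the handle to its long arm. Handle: flat upright bar 12 mm thick (y), 48 mm high, this point half-way up; reaches 28 mm on the short side, 58 mm on the long. To feel the drop it can be turned between fingers left slightly open, like a spanner.
- screw_foot (a point): Centre of the screw's tapered foot, 144 mm below screw_mid. Shank 20 mm across, plain for 70 mm above the foot; there a coarse right-hand thread (31 mm across, 10 mm per turn) starts and runs up 30 mm. The handle begins 120 mm above the foot.
- long_end (a point): Centre of the round upright pin, 20 mm across, at the end of the handle's long arm, 48 mm from the screw's axis, at the height of screw_mid.
- mouth (a point): Centre of the boss's open top rim, in the bridge of the fixed bench press, 130 mm above the table. z up; the press's front, which faces the robot, is -x; the bridge runs along y. Screw resting in the boss: screw_mid 65 to 75 mm above this point. Turned backward it climbs to 75, passes the thread's beginning and, if free to slide, drops to 65 by its weight; one turn forward from there: about 55.5 mm.
- boss: Threaded boss: fixed upright steel tube 44 mm across, 70 mm long, origin at its mouth. Right-hand thread inside, 10 mm per turn, 22 mm free width, 30 mm deep, then a plain guide bore 22 mm wide. Where the thread begins is not told: with the screw's long arm at the press's front, the drop lies 2.0 to 2.8 rad backward, up to 0.4 more for play. Play: 1 mm sideways, 2 mm up and down.
- press: Bench press, fixed; origin at the centre of its underside, axes as mouth. Base 150 x 220 mm with a baking tin, 33 mm high in all; columns 26 mm thick 85 mm either side along y, up to 2 mm above the mouth; bridge 50 mm wide (x), its top 8 mm below the mouth.
- stand: Fixed wooden block 85 x 85 mm, 63 mm high, origin at the centre of its underside. The screw stands in its central hole, 21.5 mm wide, 55 mm deep, with screw_mid 152 mm above the table; it comes out when lifted more than 55 mm.
- pastry_ring: Bystander: loose steel ring, 90 mm across, 40 mm high; origin at the centre of its underside.
- scraper: Bystander: loose dough scraper lying flat, steel blade 90 x 120 mm, round wooden handle 25 mm thick along its near edge; origin below the middle of the blade, on the table.
- loaf_tin: Bystander: loose open loaf tin 110 x 200 mm, 60 mm high; origin at the centre of its underside.
Things that resemble listed ones, but are neither listed nor needed, are in the scene too. What is shaped like the part that bears screw_mid but orange or yellow is not meant.

How it is judged:
By the outcome, as a careful person would: the job done as asked, in the order asked, and still so for the second after the job is handed in, while the arm keeps its last pose, push and grip.
It also fails if it takes over 72 s, if anything falls off the work surface, if the arm or the gripper's body presses on something with over 40 N, if the wrist force passes 120 N, or if a joint passes its speed limit or range.

## Working session

There is one attempt and no reset: what is moved stays moved. The work goes in short steps, Python scripts to look and compute and a tool call to move; the robot and the scene stay as the last step left them, time stands still between calls to the robot, and variables do not carry over. Pictures are saved under pics/ and viewed, and the job is handed in when it is done.

Besides the shell and the picture viewer there is one more tool, called by a JSON object that holds its "op" and its "data". servo_tool: Moves the arm, as the interface text tells. Its arguments: {"type":"object","properties":{"rows":{"type":"array","items":{"type":"object","properties":{"fingers":{"type":"number"},"x":{"type":"number"},"y":{"type":"number"},"z":{"type":"number"},"turn":{"type":"number"}}}}},"required":["rows"]}

```bash
ls; mkdir -p pics; python3 - <<'E'
from bench import arm
import cv2,numpy as np
s=arm.read_state();print(s)
for n in ["scene","top"]:
    p,d=arm.get_image(n);np.save(f"pics/{n}_d.npy",d);np.save(f"pics/{n}_p.npy",p)
    cv2.imwrite(f"pics/{n}1.png",p[:,:,::-1])
    print(n,arm.camera_model(n))
E
```

```text
pics
{'clock': 0.0, 'joints': array([-9.67370212e-01,  3.85568550e-01,  6.63001178e-03, -4.89029298e-04,
       -1.19402106e+00, -2.58613482e-01]), 'joint_vel': array([ 1.33267363e-03,  9.13962413e-05, -4.76229887e-04,  4.19962781e-04,
       -3.54124734e-04, -7.41488712e-05]), 'joint_efforts': array([ 9.40883037e-04, -3.92291164e+01,  1.88401204e+01,  4.18608829e+00,
       -4.60789364e-03,  1.29660225e-05]), 'position': array([ 211.08677628, -587.65136454,  230.21747472]), 'ee_rot': array([-1.71464509e-01,  9.85189678e-01,  1.07766244e-03, -2.45425333e-04]), 'contact_force': array([-0.75795963, -0.09541395,  0.30372068]), 'wrist_torque': array([-0.01275325, -0.04071296, -0.08220067]), 'gripper_width': 85.38029144053144}
scene {'fx': 401.3724457557028, 'fy': 401.3724457557028, 'cx': 277.8706519538864, 'cy': 205.75306571816236, 'pose': array([[-3.85388544e-01,  7.67340627e-01, -5.12507592e-01,
         1.01687913e+03],
       [ 9.22662599e-01,  3.12614092e-01, -2.25756855e-01,
         3.07633235e+02],
       [-1.30153114e-02, -5.59875692e-01, -8.28474387e-01,
         1.01111960e+03],
       [ 0.00000000e+00,  0.00000000e+00,  0.00000000e+00,
         1.00000000e+00]])}
top {'fx': 417.73953925293256, 'fy': 417.73953925293256, 'cx': 270.96071643545764, 'cy': 196.4315367793068, 'pose': array([[-1.81976939e-03, -9.94340621e-01,  1.06223435e-01,
         3.47177060e+02],
       [-9.99782504e-01,  4.01596511e-03,  2.04650098e-02,
         4.18844805e+01],
       [-2.07757802e-02, -1.06163091e-01, -9.94131664e-01,
         1.19406934e+03],
       [ 0.00000000e+00,  0.00000000e+00,  0.00000000e+00,
         1.00000000e+00]])}
```

View pics/scene1.png

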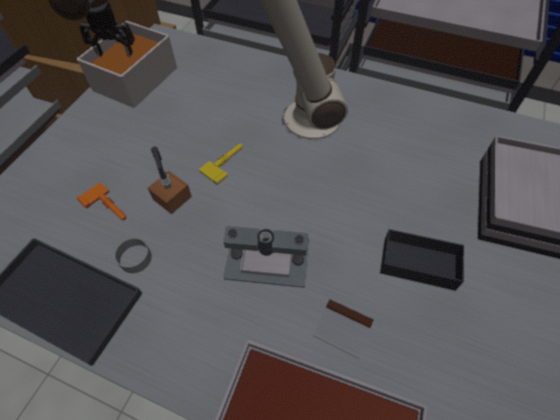

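View pics/top1.png

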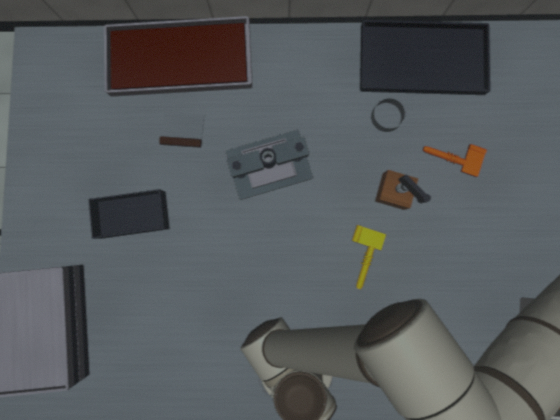

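The scene view shows the stand at about (170,192) with the screw's dark handle at (160,160), and the boss at (266,238). In the top view the boss is at (267,157) and the handle at (414,187). Next I'll zoom in and build point clouds.

```bash
cat > h.py <<'E'
import numpy as np,cv2
from bench import arm
def cloud(d,cm):
    v,u=np.indices(d.shape)
    P=np.stack([(u-cm['cx'])/cm['fx']*d,(v-cm['cy'])/cm['fy']*d,d],-1)
    W=P@cm['pose'][:3,:3].T+cm['pose'][:3,3]
    W[d<=0]=np.nan
    return W
E
python3 - <<'E'
from h import *
for n,(a,b,c,e),(a2,b2,c2,e2) in [("scene",(120,130,100,100),(210,215,110,80)),("top",(360,155,90,70),(215,120,110,90))]:
    p=np.load(f"pics/{n}_p.npy");d=np.load(f"pics/{n}_d.npy")
    W=cloud(d,arm.camera_model(n)); np.save(f"pics/{n}_W.npy",W)
    c1=cv2.resize(p[b:b+e,a:a+c],(390,int(390*e/c)),interpolation=cv2.INTER_CUBIC)
    c2_=cv2.resize(p[b2:b2+e2,a2:a2+c2],(390,int(390*e2/c2)),interpolation=cv2.INTER_CUBIC)
    H=max(c1.shape[0],c2_.shape[0]);im=np.zeros((H,790,3),np.uint8)
    im[:c1.shape[0],:390]=c1;im[:c2_.shape[0],400:]=c2_
    cv2.imwrite(f"pics/{n}_z.png",im[:,:,::-1])
T=np.load("pics/top_W.npy")
def g(r,c): 
    w=T[r,c];return np.round(w).tolist()
for rc in [(187,414),(180,406),(196,424),(157,267),(190,385),(205,408),(200,390)]: print(rc,g(*rc))
# handle points: z>115 in region
for n in ["top","scene"]:
    W=np.load(f"pics/{n}_W.npy")
    m=(W[...,2]>110)&(W[...,2]<200)&(np.hypot(W[...,0]-360,W[...,1]+250)<170)
    v,u=np.nonzero(m); print(n,m.sum(),np.nanmin(W[m],0),np.nanmax(W[m],0),u.min(),u.max(),v.min(),v.max())
E
```

```text
(187, 414) [478.0, -286.0, 176.0]
(180, 406) [495.0, -267.0, 179.0]
(196, 424) [456.0, -311.0, 172.0]
(157, 267) [587.0, 77.0, 16.0]
(190, 385) [484.0, -244.0, 62.0]
(205, 408) [444.0, -306.0, 60.0]
(200, 390) [457.0, -256.0, 65.0]
top 391 [ 442.69551771 -323.99447169  110.35520677] [ 510.13037913 -258.69849585  181.09305247] 398 430 175 202
scene 224 [ 443.77296699 -327.15776796  110.00460686] [ 511.53534483 -258.90730553  181.76788828] 150 167 146 178
```

View pics/scene_z.png

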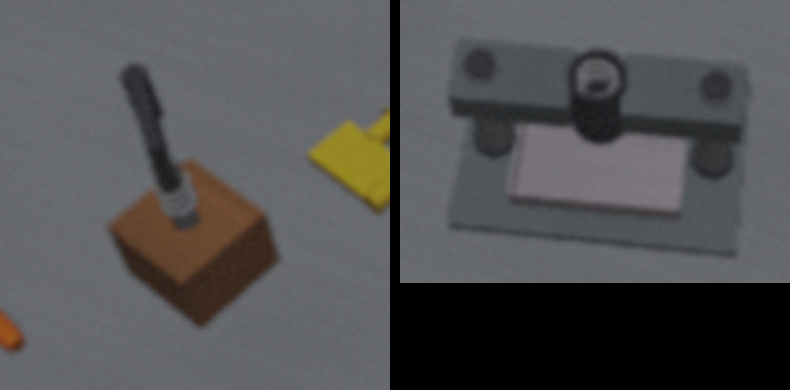

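View pics/top_z.png

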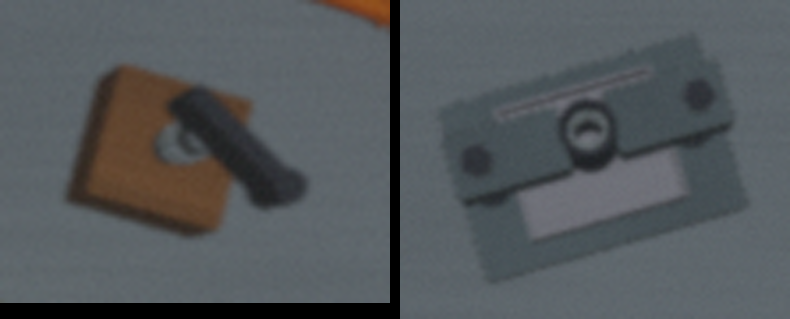

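```bash
python3 - <<'E'
from h import *
for n in ["top","scene"]:
    W=np.load(f"pics/{n}_W.npy"); x,y,z=W[...,0],W[...,1],W[...,2]
    near=np.hypot(x-478,y+285)<90
    m=near&(z>166)&(z<190)
    Q=W[m]
    r=cv2.minAreaRect(Q[:,:2].astype(np.float32)); print(n,'handle top',m.sum(),r,np.median(Q[:,2]),cv2.boxPoints(r).round(1).tolist())
    m=near&(z>56)&(z<70); Q=W[m]
    r=cv2.minAreaRect(Q[:,:2].astype(np.float32)); print('stand',m.sum(),r,np.median(Q[:,2]))
    near=np.hypot(x-590,y-60)<130
    m=near&(z>112)&(z<140); Q=W[m]
    r=cv2.minAreaRect(Q[:,:2].astype(np.float32)); print('bridge',m.sum(),r,np.median(Q[:,2]))
    m=near&(z>126)&(z<140); Q=W[m]
    cc=(Q.max(0)+Q.min(0))/2
    print('hi',len(Q)); k=cv2.kmeans(Q[:,:2].astype(np.float32),3,None,(3,50,.1),5,cv2.KMEANS_PP_CENTERS);print(k[2],np.bincount(k[1].ravel()))
    for i in range(3):
        q=Q[k[1].ravel()==i]; print(q[:,2].mean(),cv2.minEnclosingCircle(q[:,:2].astype(np.float32)))
    m=near&(z>8)&(z<60); Q=W[m]
    r=cv2.minAreaRect(Q[:,:2].astype(np.float32)); print('base',r)
    m=(abs(z)<40)&(x>300)&(x<700);print('table z',np.median(z[m&(abs(z)<8)]))
E
```

```text
top handle top 211 ((477.0240478515625, -293.0619201660156), (85.22967529296875, 20.361156463623047), 41.268863677978516) 175.6845300767808 [[438.29998779296875, -313.5], [451.70001220703125, -328.79998779296875], [515.7999877929688, -272.6000061035156], [502.29998779296875, -257.29998779296875]]
stand 740 ((488.2882995605469, -279.9255676269531), (86.11962890625, 86.30976104736328), 73.26521301269531) 63.17482291842032
bridge 1458 ((567.3816528320312, 73.99395751953125), (50.96422576904297, 212.15512084960938), 16.110231399536133) 122.76030324561168
hi 309
[[544.41644  152.8594  ]
 [566.6675    73.02642 ]
 [590.07025   -5.640846]] [ 97 123  89]
130.57053568426926 ((549.0182495117188, 143.103271484375), 32.50385284423828)
129.56963489212382 ((562.9384765625, 72.5843276977539), 39.41706085205078)
131.08680709391393 ((586.3956298828125, 6.271214008331299), 34.797607421875)
base ((567.8916015625, 72.3770523071289), (150.3485870361328, 215.6178436279297), 16.345579147338867)
table z 0.38746639253417925
scene handle top 134 ((476.27032470703125, -291.4299621582031), (91.33370208740234, 18
[... 233 characters left out ...]
282.465576171875), (89.21564483642578, 86.70331573486328), 72.95884704589844) 64.78846718550778
bridge 1487 ((568.7717895507812, 72.41989135742188), (52.51805877685547, 211.49710083007812), 16.217655181884766) 123.94485439610719
hi 358
[[591.8861     -3.7424307]
 [569.49365    72.968346 ]
 [547.6755    149.27914  ]] [104 153 101]
131.23723257589933 ((587.4793090820312, 5.0261616706848145), 34.80281448364258)
130.00772860253159 ((571.5477294921875, 74.52910614013672), 39.32393264770508)
131.35411575095932 ((545.3461303710938, 140.594970703125), 33.61515426635742)
base ((597.341064453125, 80.31082153320312), (92.65706634521484, 220.19418334960938), 16.57724952697754)
table z 1.9502769186060505
```

```bash
cat >> h.py <<'E'
from scipy.spatial.transform import Rotation as R
def yaw(s):
    M=R.from_quat(s['ee_rot']).as_matrix(); return np.arctan2(M[1,0],M[0,0])
def plan(tx,ty,tz,psi=None):
    s=arm.read_state();M=R.from_quat(s['ee_rot']).as_matrix()
    d=np.array([tx,ty,tz])-s['position']; y=yaw(s)
    print('clk %.2f'%s['clock'],'pos',s['position'].round(1),'yaw %.1f'%np.degrees(y),'j',s['joints'].round(2),'F',s['contact_force'].round(1),'w %.1f'%s['gripper_width'])
    print('tilt',M[:,2].round(4))
    print('tool shift cm',(M.T@d/10).round(3), 'turn deg', None if psi is None else round(-((psi-np.degrees(y)+180)%360-180),2))
E
python3 - <<'E'
from h import *
plan(440,-240,300,-137.5)
E
```

```text
clk 0.10 pos [ 211.1 -587.7  230.3] yaw -160.3 j [-0.97  0.39  0.01 -0.   -1.19 -0.26] F [-0.8  0.5 -0. ] w 85.4
tilt [-8.0e-04  1.8e-03 -1.0e+00]
tool shift cm [-33.291  25.007  -6.921] turn deg -22.75
```

{"op": "servo_tool", "data": {"rows": [{"x": -1.5, "y": 1.1, "z": -0.7}, {"x": -3.1, "y": 2.3, "z": -0.7}, {"x": -3.1, "y": 2.3, "z": -0.7}, {"x": -3.1, "y": 2.3, "z": -0.7}, {"x": -3.1, "y": 2.3, "z": -0.7}, {"x": -3.1, "y": 2.3, "z": -0.7}, {"x": -3.1, "y": 2.3, "z": -0.7}, {"x": -3.1, "y": 2.3, "z": -0.7}, {"x": -3.1, "y": 2.3, "z": -0.7}, {"x": -3.1, "y": 2.3, "z": -0.6}]}}

```text
invalid input at $.rows[0]: expected keys fingers, x, y, z, turn
```

{"op": "servo_tool", "data": {"rows": [{"x": -2.5, "y": 1.9}, {"x": -1.3, "y": 1.3}, {"turn": -5.7}, {"turn": -5.7}, {"turn": -5.7}, {"turn": -5.7}, {}, {}]}}

```text
invalid input at $.rows[0]: expected keys fingers, x, y, z, turn
```

```bash
python3 - <<'E'
from h import *
plan(440,-240,300,-137.5)
cm=arm.camera_model("wrist")
p,d=arm.get_image("wrist");np.savez("pics/w1.npz",p=p,d=d,pose=cm['pose'],fx=cm['fx'],cx=cm['cx'],cy=cm['cy'])
cv2.imwrite("pics/w1.png",p[:,:,::-1]);print(cm['pose'].round(3))
E
```

```text
clk 0.10 pos [ 211.1 -587.7  230.3] yaw -160.3 j [-0.97  0.39  0.01 -0.   -1.19 -0.26] F [-0.8  0.5 -0. ] w 85.4
tilt [-8.0e-04  1.8e-03 -1.0e+00]
tool shift cm [-33.291  25.007  -6.921] turn deg -22.75
[[-3.38000e-01  9.00000e-01  2.76000e-01  1.40436e+02]
 [ 9.41000e-01  3.22000e-01  1.00000e-01 -6.14910e+02]
 [ 1.00000e-03  2.93000e-01 -9.56000e-01  3.73192e+02]
 [ 0.00000e+00  0.00000e+00  0.00000e+00  1.00000e+00]]
```

View pics/w1.png

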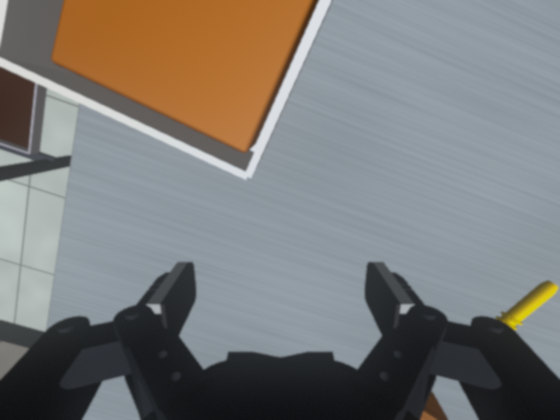

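{"op": "servo_tool", "data": {"rows": [{"x": -1.5, "y": 1.1, "z": -0.7, "turn": 0, "fingers": 8.5}, {"x": -3.1, "y": 2.3, "z": -0.7, "turn": 0, "fingers": 8.5}, {"x": -3.1, "y": 2.3, "z": -0.7, "turn": 0, "fingers": 8.5}, {"x": -3.1, "y": 2.3, "z": -0.7, "turn": 0, "fingers": 8.5}, {"x": -3.1, "y": 2.3, "z": -0.7, "turn": 0, "fingers": 8.5}, {"x": -3.1, "y": 2.3, "z": -0.7, "turn": 0, "fingers": 8.5}, {"x": -3.1, "y": 2.3, "z": -0.7, "turn": 0, "fingers": 8.5}, {"x": -3.1, "y": 2.3, "z": -0.7, "turn": 0, "fingers": 8.5}, {"x": -3.1, "y": 2.3, "z": -0.7, "turn": 0, "fingers": 8.5}, {"x": -3.1, "y": 2.3, "z": -0.6, "turn": 0, "fingers": 8.5}]}}

```text
clock: 0.98
position: [414.8, -281.8, 300.8]
ee_rot: [-0.172, 0.985, -0.0, 0.0]
contact_force: [1.2, 0.2, 0.2]
gripper_width: 84.9
```

{"op": "servo_tool", "data": {"rows": [{"x": -2.5, "y": 1.9, "z": 0, "turn": 0, "fingers": 8.5}, {"x": -1.3, "y": 1.3, "z": 0, "turn": 0, "fingers": 8.5}, {"x": 0, "y": 0, "z": 0, "turn": -5.7, "fingers": 8.5}, {"x": 0, "y": 0, "z": 0, "turn": -5.7, "fingers": 8.5}, {"x": 0, "y": 0, "z": 0, "turn": -5.7, "fingers": 8.5}, {"x": 0, "y": 0, "z": 0, "turn": -5.7, "fingers": 8.5}, {"x": 0, "y": 0, "z": 0, "turn": 0, "fingers": 8.5}, {"x": 0, "y": 0, "z": 0, "turn": 0, "fingers": 8.5}]}}

```text
clock: 1.65
position: [439.1, -240.6, 300.1]
ee_rot: [-0.362, 0.932, 0.0, -0.0]
contact_force: [-1.0, -0.1, -1.1]
gripper_width: 84.8
```

```bash
cat >> h.py <<'E'
def wshot(name,n="wrist"):
    cm=arm.camera_model(n)
    p,d=arm.get_image(n);W=cloud(d,cm);np.savez(f"pics/{name}.npz",p=p,d=d,W=W,**cm)
    cv2.imwrite(f"pics/{name}.png",p[:,:,::-1]);return p,d,W,cm
E
python3 - <<'E'
from h import *
plan(440,-240,300,-137.5)
wshot("w2")
E
```

```text
clk 1.65 pos [ 439.1 -240.6  300.1] yaw -137.6 j [-0.18  0.13 -0.17 -0.   -1.27 -0.65] F [-1.  -0.1 -1.1] w 84.8
tilt [-4.e-04  2.e-04 -1.e+00]
tool shift cm [-0.11  -0.019  0.01 ] turn deg -0.09
```

View pics/w2.png

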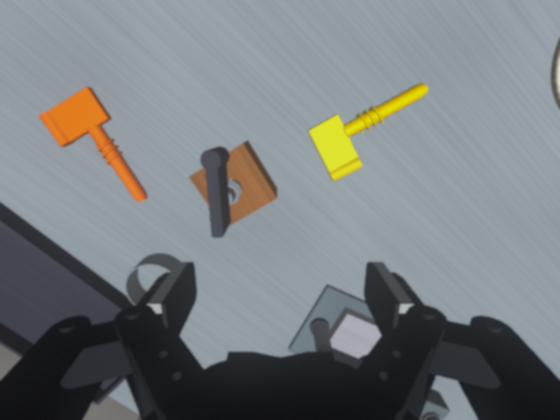

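The wrist view shows the handle with its pin at (215,158) and its short end at (219,235). The stand and its threaded shank are just to the right, at (232,192).

```bash
python3 - <<'E'
from h import *
f=np.load("pics/w2.npz");W=f['W'];x,y,z=W[...,0],W[...,1],W[...,2]
v,u=np.indices(z.shape)
roi=(u>170)&(u<290)&(v>130)&(v<260)
for lo in (160,168,171):
    m=roi&(z>lo)&(z<185);Q=W[m]
    r=cv2.minAreaRect(Q[:,:2].astype(np.float32));print(lo,m.sum(),r,np.median(Q[:,2]))
    print(cv2.boxPoints(r).round(1).tolist())
# bar without pin: centre line via fit
m=(roi&(z>170)&(z<185));Q=W[m]
th=np.radians(-137.5)
for it in range(4):
    a=np.array([np.cos(th),np.sin(th)]);n=np.array([-a[1],a[0]])
    s=(Q[:,:2]-[488.5,-281])@a;t=(Q[:,:2]-[488.5,-281])@n
    bins=np.arange(-26,36,4);C=[];
    for b in bins:
        k=(s>=b)&(s<b+4)
        if k.sum()>5:C.append((b+2,(np.percentile(t[k],3)+np.percentile(t[k],97))/2,np.ptp(t[k])))
    C=np.array(C);pf=np.polyfit(C[:,0],C[:,1],1);th+=np.arctan(pf[0])
print(np.degrees(th),pf,s.min(),s.max());print(C.round(1).tolist())
k=s>34;print('pin',Q[k].mean(0),np.ptp(t[k]))
m=roi&(z>57)&(z<70);Q2=W[m];print('stand',cv2.minAreaRect(Q2[:,:2].astype(np.float32)),np.median(Q2[:,2]))
E
```

```text
160 1441 ((474.2222900390625, -293.3790588378906), (85.62164306640625, 18.947080612182617), 46.40440368652344) 175.54164461349563
[[437.79998779296875, -317.8999938964844], [451.6000061035156, -330.8999938964844], [510.6000061035156, -268.8999938964844], [496.8999938964844, -255.8000030517578]]
168 1291 ((474.3077392578125, -293.4604187011719), (85.62164306640625, 18.711084365844727), 46.40440368652344) 175.64447892414745
[[438.0, -318.0], [451.6000061035156, -330.8999938964844], [510.6000061035156, -268.8999938964844], [497.1000061035156, -256.0]]
171 1237 ((474.3077392578125, -293.4604187011719), (85.62164306640625, 18.711084365844727), 46.40440368652344) 175.70026882352545
[[438.0, -318.0], [451.6000061035156, -330.8999938964844], [510.6000061035156, -268.8999938964844], [497.1000061035156, -256.0]]
-136.27088688215292 [1.63498236e-08 7.36610348e-01] -24.26713465969689 61.63803352081823
[[-24.0, 0.9, 10.1], [-20.0, 0.7, 11.5], [-16.0, 0.5, 11.1], [-12.0, 1.0, 12.2], [-8.0, 0.7, 11.4], [-4.0, 0.5, 12.3], [0.0, 0.7, 11.9], [4.0, 0.7, 11.4], [8.0, 1.0, 12.1], [12.0, 0.8, 11.7], [16.0, 0.7, 12.1], [20.0, 0.9, 12.0], [24.0, 0.7, 11.1], [28.0, 0.9, 12.1], [32.0, 0.8, 11.9], [36.0, 0.5, 12.2]]
pin [ 453.6279287  -314.89285493  175.24163397] 18.726586895952778
stand ((488.0507507324219, -283.21246337890625), (85.06411743164062, 85.3857421875), 73.21483612060547) 63.070324760763526
```

```bash
python3 - <<'E'
from h import *
plan(486.8,-283.7,215,-136.3)
E
```

```text
clk 1.70 pos [ 439.1 -240.6  300.1] yaw -137.6 j [-0.18  0.13 -0.17 -0.   -1.27 -0.65] F [ 0.7  0.1 -0.5] w 85.0
tilt [-3.e-04  2.e-04 -1.e+00]
tool shift cm [-0.618 -6.399  8.512] turn deg -1.28
```

{"op": "servo_tool", "data": {"rows": [{"x": -0.2, "y": -2.1, "z": 1.0, "turn": 0, "fingers": 8.5}, {"x": -0.2, "y": -2.2, "z": 1.5, "turn": 0, "fingers": 8.5}, {"x": -0.2, "y": -2.1, "z": 2.0, "turn": 0, "fingers": 8.5}, {"x": 0, "y": 0, "z": 2.0, "turn": -1.3, "fingers": 8.5}, {"x": 0, "y": 0, "z": 2.0, "turn": 0, "fingers": 8.5}, {"x": 0, "y": 0, "z": 0, "turn": 0, "fingers": 8.5}, {"x": 0, "y": 0, "z": 0, "turn": 0, "fingers": 8.5}]}}

```text
clock: 2.28
position: [486.4, -283.9, 214.6]
ee_rot: [-0.373, 0.928, 0.001, -0.001]
contact_force: [0.3, -0.7, 0.4]
gripper_width: 85.2
```

```bash
cat >> h.py <<'E'
def fith(W,roi,zlo,zhi,c,thd):
    z=W[...,2];Q=W[roi&(z>zlo)&(z<zhi)];th=np.radians(thd);c=np.array(c,float)
    for it in range(5):
        a=np.array([np.cos(th),np.sin(th)]);n=np.array([-a[1],a[0]])
        s=(Q[:,:2]-c)@a;t=(Q[:,:2]-c)@n;C=[]
        for b in np.arange(-26,36,4):
            k=(s>=b)&(s<b+4)
            if k.sum()>5:C.append((b+2,(np.percentile(t[k],3)+np.percentile(t[k],97))/2))
        C=np.array(C);pf=np.polyfit(C[:,0],C[:,1],1);th+=np.arctan(pf[0])
    lo,hi=np.percentile(s,[.2,99.8])
    print('N',len(Q),'yaw %.2f'%np.degrees(th),'s',lo.round(1),hi.round(1),'t0 %.2f'%pf[1],'ztop %.1f'%np.median(Q[:,2]))
    for nm,e in (('short',lo+28),('long',hi-58)): print(nm,(c+a*e+n*pf[1]).round(1))
E
python3 - <<'E'
from h import *
plan(486.8,-283.7,133,-136.3)
p,d,W,cm=wshot("w3")
v,u=np.indices(d.shape)
near=np.hypot(W[...,0]-478,W[...,1]+291)<75
fith(W,near,168,185,(486.8,-283.7),-136.3)
E
```

```text
clk 2.28 pos [ 486.4 -283.9  214.6] yaw -136.2 j [-0.24  0.29 -0.17  0.   -1.11 -0.57] F [ 0.3 -0.7  0.4] w 85.2
tilt [-2.7e-03  3.0e-04 -1.0e+00]
tool shift cm [-0.054 -0.027  8.158] turn deg 0.08
N 2412 yaw -136.17 s -26.0 58.1 t0 0.23 ztop 175.8
short [ 485.5 -285.2]
long [ 486.9 -284. ]
```

View pics/w3.png

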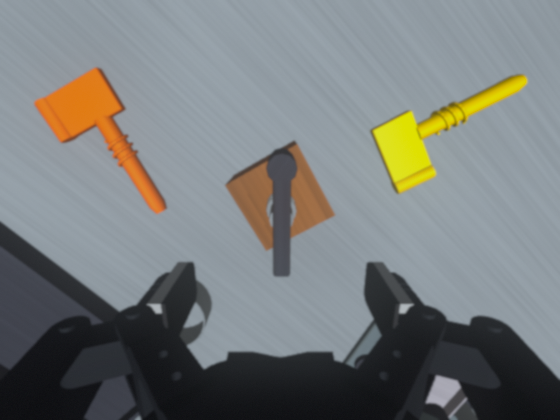

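The handle is centred between the fingers, at column 281. I'll descend and grip.

{"op": "servo_tool", "data": {"rows": [{"x": 0, "y": 0, "z": 1.5, "turn": 0, "fingers": 8.5}, {"x": 0, "y": 0, "z": 2.2, "turn": 0, "fingers": 8.5}, {"x": 0, "y": 0, "z": 2.2, "turn": 0, "fingers": 8.5}, {"x": 0, "y": 0, "z": 1.5, "turn": 0, "fingers": 8.5}, {"x": 0, "y": 0, "z": 0.7, "turn": 0, "fingers": 6}, {"x": 0, "y": 0, "z": 0, "turn": 0, "fingers": 4}, {"x": 0, "y": 0, "z": 0, "turn": 0, "fingers": 2.5}, {"x": 0, "y": 0, "z": 0, "turn": 0, "fingers": 1.8}, {"x": 0, "y": 0, "z": 0, "turn": 0, "fingers": 1.5}, {"x": 0, "y": 0, "z": 0, "turn": 0, "fingers": 1.0}]}}

```text
clock: 3.17
position: [487.5, -283.9, 135.5]
ee_rot: [-0.373, 0.928, -0.001, 0.001]
contact_force: [4.2, -0.6, 4.0]
gripper_width: 11.8
```

{"op": "servo_tool", "data": {"rows": [{"x": 0, "y": 0, "z": 0, "turn": 0, "fingers": 0.5}, {"x": 0, "y": 0, "z": 0, "turn": 0, "fingers": 0}, {"x": 0, "y": 0, "z": 0, "turn": 0, "fingers": 0}, {"x": 0, "y": 0, "z": 0, "turn": 0, "fingers": 0}]}}

```text
clock: 3.5
position: [487.0, -283.5, 135.6]
ee_rot: [-0.374, 0.928, -0.0, 0.0]
contact_force: [-0.4, 1.9, 6.9]
gripper_width: 11.4
```

```bash
python3 - <<'E'
from h import *
plan(486.8,-283.7,300,-136.3);print(arm.read_state()['wrist_torque'])
E
```

```text
clk 3.50 pos [ 487.  -283.5  135.6] yaw -136.1 j [-0.24  0.37 -0.28 -0.   -0.92 -0.57] F [-0.4  1.9  6.9] w 11.4
tilt [ 5.e-04  1.e-04 -1.e+00]
tool shift cm [ 2.0000e-02 -4.0000e-03 -1.6441e+01] turn deg 0.17
[ 1.04562407  0.56953018 -0.01074035]
```

{"op": "servo_tool", "data": {"rows": [{"x": 0, "y": 0, "z": -0.6, "turn": 0, "fingers": 0}, {"x": 0, "y": 0, "z": -1.2, "turn": 0, "fingers": 0}, {"x": 0, "y": 0, "z": -1.8, "turn": 0, "fingers": 0}, {"x": 0, "y": 0, "z": -2, "turn": 0, "fingers": 0}, {"x": 0, "y": 0, "z": -2, "turn": 0, "fingers": 0}, {"x": 0, "y": 0, "z": -2, "turn": 0, "fingers": 0}, {"x": 0, "y": 0, "z": -2, "turn": 0, "fingers": 0}, {"x": 0, "y": 0, "z": -2, "turn": 0, "fingers": 0}, {"x": 0, "y": 0, "z": -2, "turn": 0, "fingers": 0}, {"x": 0, "y": 0, "z": -1, "turn": 0, "fingers": 0}]}}

```text
clock: 4.33
position: [487.4, -284.2, 302.7]
ee_rot: [-0.373, 0.928, -0.001, 0.001]
contact_force: [0.4, -0.6, -2.7]
gripper_width: 11.4
```

{"op": "servo_tool", "data": {"rows": [{"x": 0, "y": 0, "z": 0, "turn": 0, "fingers": 0}, {"x": 0, "y": 0, "z": 0, "turn": 0, "fingers": 0}]}}

```text
clock: 4.5
position: [486.6, -283.4, 299.5]
ee_rot: [-0.373, 0.928, 0.001, 0.0]
contact_force: [-0.3, -0.4, -4.2]
gripper_width: 11.7
```

```bash
python3 - <<'E'
from h import *
s=arm.read_state();plan(568,73,300,-163.9);print(s['wrist_torque'])
p1,d1,W1,c1=wshot("s3","scene");p2,d2,W2,c2=wshot("t3","top");p3,d3,W3,c3=wshot("w4")
im=np.zeros((420,790,3),np.uint8)
im[:, :390]=cv2.resize(p1[100:240,90:220],(390,420));im[:300,400:]=cv2.resize(p2[130:230,350:480],(390,300))
cv2.imwrite("pics/st3.png",im[:,:,::-1])
E
```

```text
clk 4.50 pos [ 486.6 -283.4  299.5] yaw -136.2 j [-0.24  0.24 -0.03 -0.   -1.3  -0.57] F [-0.3 -0.4 -4.2] w 11.7
tilt [-4.0e-04  1.1e-03 -1.0e+00]
tool shift cm [-3.0556e+01  2.0077e+01 -1.0000e-02] turn deg 27.73
[0.02844333 0.00689853 0.04064275]
```

View pics/st3.png

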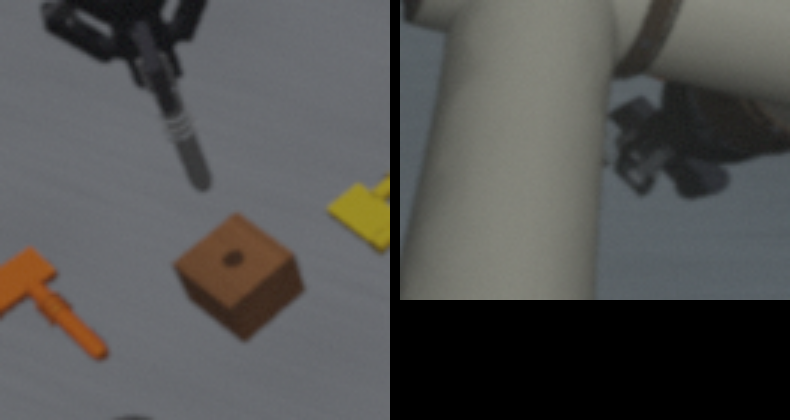

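View pics/w4.png

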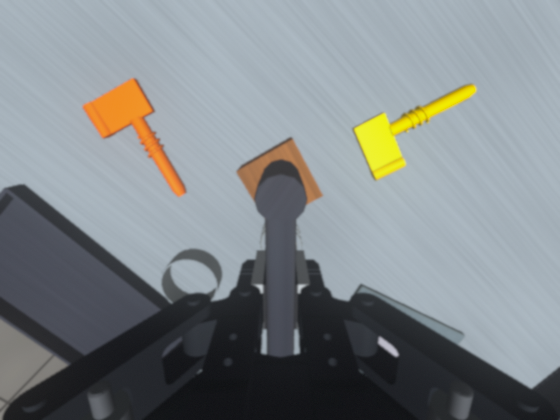

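The screw is out of the stand: in the scene crop its foot hangs at about (200,185), clear of the empty hole at (233,258). In the wrist view the handle is centred at column 281. Next I'll measure where the foot is and whether the screw leans.

```bash
python3 - <<'E'
from h import *
f=np.load("pics/w4.npz");W=f['W'];near=np.hypot(W[...,0]-478,W[...,1]+291)<75
m=near&(W[...,2]>325)&(W[...,2]<352)
v,u=np.nonzero(m);print(u.min(),u.max(),v.min(),v.max())
z=W[...,2]
for c in [(200,281),(230,281),(280,281),(330,281)]: print(c,W[c].round(1))
f=np.load("pics/s3.npz");W=f['W'];z=W[...,2]
m=(z>165)&(z<330)&(np.hypot(W[...,0]-487,W[...,1]+284)<40)
Q=W[m]
cam=f['pose'][:3,3]
for a in range(165,320,10):
    k=(Q[:,2]>=a)&(Q[:,2]<a+10)
    if k.sum()>2:
        q=Q[k]; print(a,k.sum(),np.median(q,0).round(1))
print(Q[:,2].min(), cam)
E
```

```text
164 392 168 356
(200, 281) [ 451.6 -317.6  338. ]
(230, 281) [ 460.  -309.6  338.4]
(280, 281) [ 475.1 -295.1  339.1]
(330, 281) [ 492.4 -278.4  338.6]
165 3 [ 492.8 -278.4  173.8]
175 7 [ 494.7 -278.2  180.8]
185 23 [ 494.6 -275.7  190.3]
195 20 [ 494.8 -275.   201.2]
205 18 [ 493.8 -274.8  210.3]
215 23 [ 495.3 -275.7  220.2]
225 21 [ 493.8 -274.7  231.5]
235 20 [ 494.5 -276.5  239.7]
245 31 [ 495.5 -275.6  250.7]
255 33 [ 494.8 -275.2  261.6]
265 33 [ 495.6 -278.1  271.7]
275 15 [ 490.1 -274.9  277.6]
285 9 [ 488.4 -275.   290.6]
295 24 [ 505.4 -267.   300.6]
305 42 [ 501.3 -270.1  310.5]
315 52 [ 502.2 -269.2  318.6]
171.7082379777289 [1016.87912816  307.63323483 1011.11959684]
```

{"op": "servo_tool", "data": {"rows": [{"x": -1.0, "y": 0.46, "z": 0, "turn": 0, "fingers": 0}, {"x": -1.8, "y": 0.82, "z": 0, "turn": 2, "fingers": 0}, {"x": -2.4, "y": 1.1, "z": 0, "turn": 0, "fingers": 0}, {"x": -2.6, "y": 1.2, "z": 0, "turn": 0, "fingers": 0}, {"x": -2.6, "y": 1.2, "z": 0, "turn": 0, "fingers": 0}, {"x": -2.6, "y": 1.2, "z": 0, "turn": 0, "fingers": 0}, {"x": -2.6, "y": 1.2, "z": 0, "turn": 0, "fingers": 0}, {"x": -2.6, "y": 1.2, "z": 0, "turn": 0, "fingers": 0}, {"x": -2.6, "y": 1.2, "z": 0, "turn": 0, "fingers": 0}, {"x": -2.6, "y": 1.2, "z": 0, "turn": 0, "fingers": 0}]}}

```text
clock: 5.48
position: [588.4, -44.9, 299.3]
ee_rot: [-0.357, 0.934, 0.0, -0.001]
contact_force: [0.4, -0.0, -2.3]
gripper_width: 11.4
```

{"op": "servo_tool", "data": {"rows": [{"x": -2.4, "y": 1.1, "z": 0, "turn": 0, "fingers": 0}, {"x": -2, "y": 0.9, "z": 0, "turn": 0, "fingers": 0}, {"x": -1, "y": 0.5, "z": 0, "turn": 0, "fingers": 0}, {"x": -0.5, "y": 0.3, "z": 0, "turn": 5, "fingers": 0}, {"x": 0, "y": 0, "z": 0, "turn": 5.2, "fingers": 0}, {"x": 0, "y": 0, "z": 0, "turn": 5.2, "fingers": 0}, {"x": 0, "y": 0, "z": 0, "turn": 5.2, "fingers": 0}, {"x": 0, "y": 0, "z": 0, "turn": 5.1, "fingers": 0}, {"x": 0, "y": 0, "z": 0, "turn": 0, "fingers": 0}, {"x": 0, "y": 0, "z": 0, "turn": 0, "fingers": 0}]}}

```text
clock: 6.32
position: [613.2, 13.2, 299.7]
ee_rot: [-0.142, 0.99, -0.0, -0.001]
contact_force: [-0.5, 0.7, -3.5]
gripper_width: 11.4
```

```bash
python3 - <<'E'
from h import *
plan(605,16,300,-163.9)
wshot("w5")
E
```

```text
clk 6.32 pos [613.2  13.2 299.7] yaw -163.7 j [ 0.29  0.33  0.09 -0.   -1.34 -1.57] F [-0.5  0.7 -3.5] w 11.4
tilt [-1.2e-03 -3.0e-04 -1.0e+00]
tool shift cm [ 0.712  0.497 -0.026] turn deg 0.18
```

View pics/w5.png

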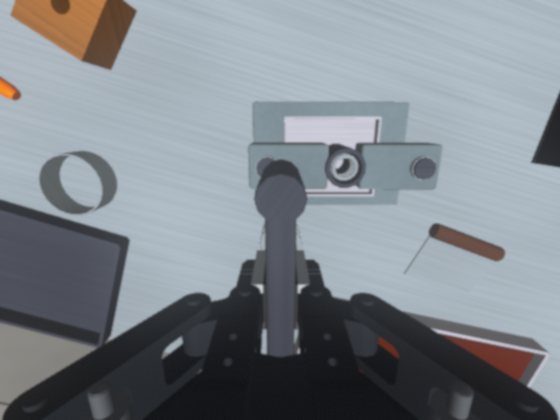

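The boss is at (344,167) and the bridge lies level in the image, so the tool yaw matches the press. Next I'll fit the boss position precisely.

```bash
cat > boss.py <<'E'
from h import *
import sys
f=np.load(f"pics/{sys.argv[1]}.npz");W=f['W'];x,y,z=W[...,0],W[...,1],W[...,2]
c=np.array([568.,73.])
# ring rim: circle fit
m=(np.hypot(x-c[0],y-c[1])<35)&(z>125.5)&(z<136)
Q=W[m][:,:2].astype(np.float32);print('rim',len(Q),'z',np.median(z[m]),'encl',cv2.minEnclosingCircle(Q),'ell',cv2.fitEllipse(cv2.convexHull(Q)))
m=(np.hypot(x-c[0],y-c[1])<130)&(z>112)&(z<140)
Q=W[m][:,:2].astype(np.float32);print('bridge',cv2.minAreaRect(Q))
u,v=np.meshgrid(range(560),range(420))
# image ellipse of outer rim at z=130 plane: back-project hough circle
g=cv2.cvtColor(f['p'],cv2.COLOR_RGB2GRAY)
uc=[int(a) for a in sys.argv[2:4]]
crop=g[uc[1]-30:uc[1]+30,uc[0]-30:uc[0]+30];cv2.imwrite(f"pics/{sys.argv[1]}_b.png",cv2.resize(f['p'][uc[1]-30:uc[1]+30,uc[0]-30:uc[0]+30,::-1],(600,600),interpolation=cv2.INTER_CUBIC))
h=cv2.HoughCircles(cv2.resize(crop,(480,480),interpolation=cv2.INTER_CUBIC),cv2.HOUGH_GRADIENT,1,400,param1=100,param2=20,minRadius=60,maxRadius=200);print('hough',None if h is None else h[0]/8)
for px in ([h[0,0,:2]/8-30+uc] if h is not None else []):
    r=f['pose'][:3,:3]@np.array([(px[0]-f['cx'])/f['fx'],(px[1]-f['cy'])/f['fy'],1]);o=f['pose'][:3,3]
    print('px',px,'at z130',o+r*(130-o[2])/r[2])
E
python3 boss.py w5 344 167
```

```text
rim 668 z 129.579251209938 encl ((567.3348999023438, 71.1878662109375), 21.78164291381836) ell ((567.2290649414062, 71.0270004272461), (42.69805145263672, 43.164249420166016), 159.47740173339844)
bridge ((566.9651489257812, 70.90504455566406), (49.34132385253906, 211.52774047851562), 16.143877029418945)
hough None
```

View pics/w5_b.png

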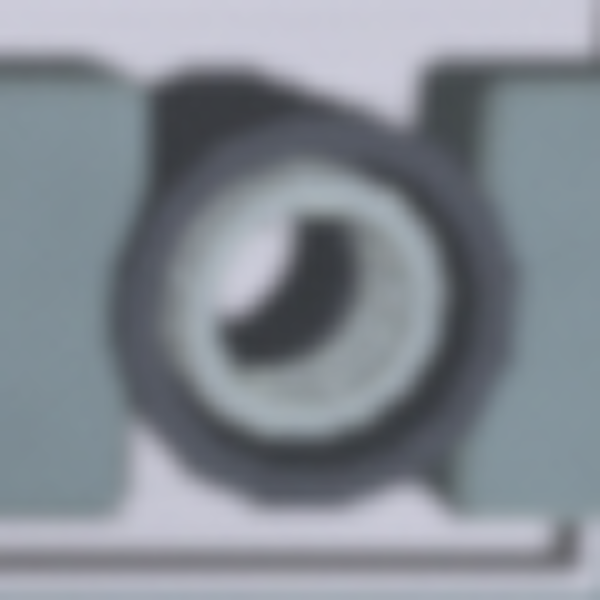

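```bash
python3 - <<'E'
from h import *
f=np.load("pics/w5.npz");W=f['W']
near=np.hypot(W[...,0]-(613.2-14),W[...,1]-(13.2-4))<60
fith(W,near,336,342,(613.2,13.2),-163.9)
f=np.load("pics/w4.npz");W=f['W']
near=np.hypot(W[...,0]-(476),W[...,1]+294)<60
fith(W,near,335,342,(486.6,-283.4),-136.2)
for n in ("s3","t3"):pass
E
```

```text
N 6636 yaw -163.42 s -21.7 57.7 t0 1.56 ztop 339.8
short [607.6   9.9]
long [613.9  11.8]
N 6735 yaw -136.39 s -20.6 58.6 t0 1.05 ztop 338.4
short [ 481.9 -289.3]
long [ 486.9 -284.6]
```

{"op": "servo_tool", "data": {"rows": [{"x": 0.4, "y": 0.9, "z": 0, "turn": 0.1, "fingers": 0}, {"x": 0.8, "y": 2.0, "z": 0, "turn": 0.1, "fingers": 0}, {"x": 0.8, "y": 2.0, "z": 0, "turn": 0, "fingers": 0}, {"x": 0.5, "y": 1.4, "z": 0, "turn": 0, "fingers": 0}, {"x": 0.29, "y": 0.6, "z": 0.8, "turn": 0, "fingers": 0}, {"x": 0, "y": 0, "z": 1.4, "turn": 0, "fingers": 0}, {"x": 0, "y": 0, "z": 0.7, "turn": 0, "fingers": 0}, {"x": 0, "y": 0, "z": 0, "turn": 0, "fingers": 0}, {"x": 0, "y": 0, "z": 0, "turn": 0, "fingers": 0}]}}

```text
clock: 7.12
position: [567.6, 71.6, 270.7]
ee_rot: [-0.139, 0.99, -0.0, -0.001]
contact_force: [0.9, -0.8, -2.3]
gripper_width: 11.2
```

```bash
python3 - <<'E'
from h import *
plan(567,71.6,268,-163.9)
p1,d1,W1,c1=wshot("s6","scene");p3,d3,W3,c3=wshot("w6")
cv2.imwrite("pics/s6z.png",cv2.resize(p1[180:260,220:320],(800,600)[:2] if 0 else (750,600),interpolation=cv2.INTER_CUBIC)[:,:,::-1])
z=W1[...,2];m=(z>133)&(z<270)&(np.hypot(W1[...,0]-567,W1[...,1]-71.6)<40);Q=W1[m]
for a in range(133,265,10):
    k=(Q[:,2]>=a)&(Q[:,2]<a+10)
    if k.sum()>2:print(a,k.sum(),np.median(Q[k],0).round(1))
cm=c1
def proj(P):
    q=cm['pose'][:3,:3].T@(np.array(P)-cm['pose'][:3,3]);return (q[:2]/q[2]*cm['fx']+[cm['cx'],cm['cy']]).round(1)
print(proj([567,71.6,130]),proj([567,71.6,142]),proj([567,71.6,200]))
E
```

```text
clk 7.12 pos [567.6  71.6 270.7] yaw -164.0 j [ 0.41  0.27 -0.06  0.   -1.24 -1.7 ] F [ 0.9 -0.8 -2.3] w 11.2
tilt [-1.2e-03 -9.0e-04 -1.0e+00]
tool shift cm [0.061 0.02  0.274] turn deg -0.14
133 14 [571.7  78.1 133.7]
143 4 [576.7  76.  150.3]
153 14 [577.3  76.6 159.4]
163 17 [577.6  75.6 166.1]
173 15 [578.   73.8 178.5]
183 20 [577.3  76.4 188. ]
193 16 [577.7  74.7 196.8]
203 20 [576.8  76.2 206.4]
213 20 [578.8  73.9 220.5]
223 31 [579.   75.8 230.3]
233 25 [576.8  79.5 240.3]
243 18 [572.4  80.  245.3]
253 7 [572.4  79.9 258.4]
263 7 [588.4  79.  267.9]
[264.8 235.2] [264.6 232.8] [263.7 220.5]
```

View pics/s6z.png

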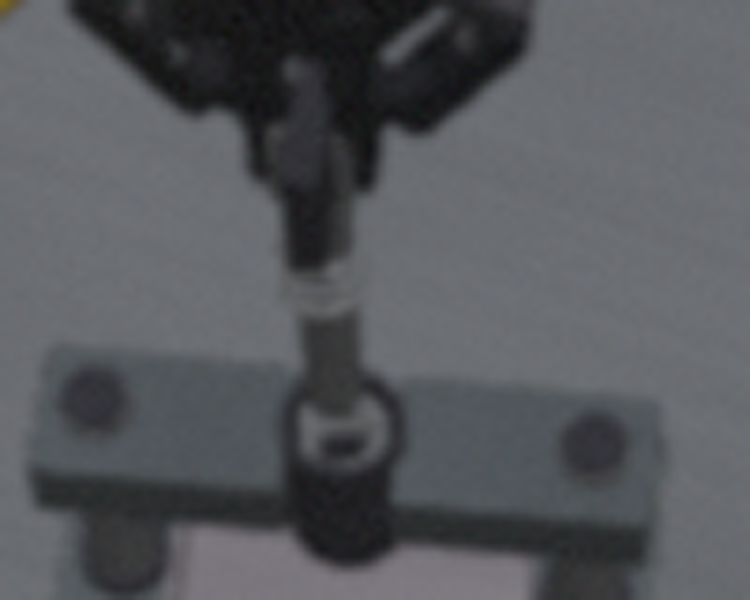

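View pics/w6.png

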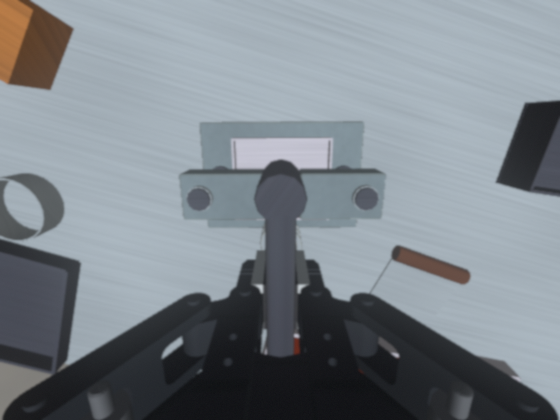

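```bash
python3 - <<'E'
from h import *
for nm in ("s6","scene"):
    p=np.load("pics/s6.npz")['p'] if nm=="s6" else np.load("pics/scene_p.npy")
    g=cv2.GaussianBlur(p.astype(np.float32).mean(2),(0,0),.6)
    for r in range(218,256,2): print(nm,r,g[r,252:282].astype(int).tolist())
cm=arm.camera_model("wrist");print(cm['cx'],cm['cy'],cm['fx'])
E
```

```text
s6 218 [110, 110, 110, 110, 108, 101, 96, 95, 92, 90, 89, 91, 94, 98, 100, 101, 104, 108, 110, 110, 110, 110, 110, 110, 109, 109, 109, 110, 111, 111]
s6 220 [110, 110, 111, 111, 109, 105, 102, 99, 97, 94, 92, 93, 97, 100, 98, 97, 103, 108, 111, 112, 111, 111, 111, 111, 110, 110, 110, 110, 110, 110]
s6 222 [110, 110, 110, 110, 111, 111, 107, 94, 81, 75, 75, 76, 75, 72, 69, 79, 96, 108, 111, 111, 111, 111, 112, 111, 111, 111, 112, 112, 111, 111]
s6 224 [110, 110, 110, 110, 110, 110, 107, 93, 72, 57, 53, 54, 56, 57, 60, 74, 94, 107, 111, 110, 110, 110, 111, 111, 111, 111, 111, 112, 111, 111]
s6 226 [111, 111, 111, 110, 110, 110, 107, 97, 76, 59, 54, 54, 55, 57, 59, 71, 92, 107, 111, 112, 111, 111, 111, 110, 110, 110, 110, 111, 111, 111]
s6 228 [96, 96, 97, 97, 96, 99, 102, 97, 80, 61, 54, 55, 55, 56, 57, 66, 85, 99, 106, 110, 111, 111, 110, 111, 111, 110, 110, 111, 110, 110]
s6 230 [85, 86, 85, 85, 86, 86, 84, 76, 65, 55, 53, 55, 56, 56, 57, 57, 58, 63, 73, 87, 98, 100, 99, 98, 98, 98, 97, 98, 98, 100]
s6 232 [84, 85, 85, 85, 84, 78, 68, 57, 51, 51, 53, 55, 56, 57, 58, 61, 63, 59, 51, 5
[... 3515 characters left out ...]
, 32, 29, 29, 30, 31, 31, 30, 30, 31, 32, 32, 34, 44, 64, 77, 80, 81, 81, 80, 80, 81, 81, 82]
scene 248 [43, 43, 43, 43, 43, 41, 37, 33, 31, 31, 29, 28, 29, 31, 32, 32, 31, 34, 34, 38, 44, 48, 49, 49, 51, 52, 53, 56, 57, 59]
scene 250 [77, 73, 71, 69, 70, 72, 67, 52, 37, 32, 29, 31, 32, 32, 32, 31, 30, 31, 32, 34, 38, 42, 43, 44, 44, 44, 44, 43, 43, 43]
scene 252 [115, 115, 114, 114, 114, 112, 106, 88, 63, 41, 32, 31, 30, 29, 29, 30, 31, 30, 33, 39, 53, 67, 72, 72, 71, 69, 65, 61, 58, 57]
scene 254 [118, 118, 118, 118, 117, 117, 117, 113, 104, 87, 70, 56, 45, 40, 39, 39, 43, 53, 69, 88, 103, 111, 113, 114, 115, 114, 112, 110, 108, 108]
279.96545148394216 210.71052320941266 290.53240571515204
```

The scene view and the wrist view both put the boss about 2.2 mm further along tool +y, so I'll correct for that. Then I'll lower in small steps while watching the force.

{"op": "servo_tool", "data": {"rows": [{"x": 0.03, "y": 0.22, "z": 0, "turn": 0, "fingers": 0}, {"x": 0, "y": 0, "z": 0.3, "turn": 0, "fingers": 0}, {"x": 0, "y": 0, "z": 0.4, "turn": 0, "fingers": 0}, {"x": 0, "y": 0, "z": 0.3, "turn": 0, "fingers": 0}, {"x": 0, "y": 0, "z": 0.2, "turn": 0, "fingers": 0}, {"x": 0, "y": 0, "z": 0.2, "turn": 0, "fingers": 0}, {"x": 0, "y": 0, "z": 0.2, "turn": 0, "fingers": 0}, {"x": 0, "y": 0, "z": 0, "turn": 0, "fingers": 0}]}}

```text
clock: 7.88
position: [566.6, 73.9, 254.7]
ee_rot: [-0.139, 0.99, -0.0, -0.001]
contact_force: [-1.2, 0.5, -3.2]
gripper_width: 11.2
```

```bash
python3 - <<'E'
from h import *
plan(567,73.7,255,-163.9)
print(arm.read_state()['wrist_torque'])
p1,d1,W1,c1=wshot("s7","scene")
cv2.imwrite("pics/s7z.png",cv2.resize(p1[180:260,220:320],(750,600),interpolation=cv2.INTER_CUBIC)[:,:,::-1])
E
```

```text
clk 7.88 pos [566.6  73.9 254.7] yaw -164.0 j [ 0.41  0.28 -0.09 -0.   -1.2  -1.71] F [-1.2  0.5 -3.2] w 11.2
tilt [-1.e-03 -2.e-04 -1.e+00]
tool shift cm [-0.034 -0.031 -0.028] turn deg -0.15
[ 0.01184485 -0.01935613 -0.04527176]
```

View pics/s7z.png

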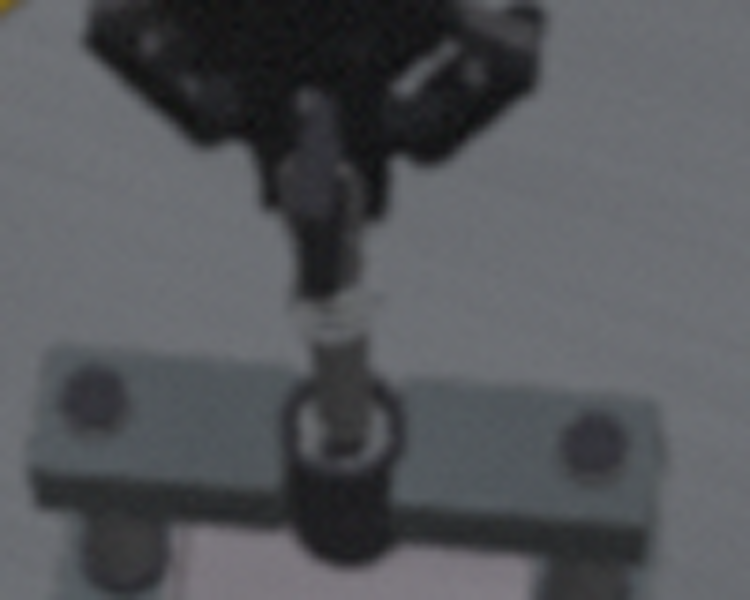

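The foot is inside the mouth with no contact force. I'll keep lowering.

{"op": "servo_tool", "data": {"rows": [{"x": 0, "y": 0, "z": 0.2, "turn": 0, "fingers": 0}, {"x": 0, "y": 0, "z": 0.2, "turn": 0, "fingers": 0}, {"x": 0, "y": 0, "z": 0.2, "turn": 0, "fingers": 0}, {"x": 0, "y": 0, "z": 0.2, "turn": 0, "fingers": 0}, {"x": 0, "y": 0, "z": 0, "turn": 0, "fingers": 0}]}}

```text
clock: 8.35
position: [566.5, 73.9, 246.7]
ee_rot: [-0.139, 0.99, -0.0, -0.001]
contact_force: [-0.6, -0.5, -2.6]
gripper_width: 11.6
```

{"op": "servo_tool", "data": {"rows": [{"x": 0, "y": 0, "z": 0.3, "turn": 0, "fingers": 0}, {"x": 0, "y": 0, "z": 0.3, "turn": 0, "fingers": 0}, {"x": 0, "y": 0, "z": 0.3, "turn": 0, "fingers": 0}, {"x": 0, "y": 0, "z": 0.3, "turn": 0, "fingers": 0}, {"x": 0, "y": 0, "z": 0, "turn": 0, "fingers": 0}]}}

```text
clock: 8.77
position: [566.2, 73.6, 234.3]
ee_rot: [-0.139, 0.99, -0.0, -0.001]
contact_force: [-0.7, -1.3, -4.4]
gripper_width: 11.5
```

{"op": "servo_tool", "data": {"rows": [{"x": 0, "y": 0, "z": 0.4, "turn": 0, "fingers": 0}, {"x": 0, "y": 0, "z": 0.4, "turn": 0, "fingers": 0}, {"x": 0, "y": 0, "z": 0.4, "turn": 0, "fingers": 0}, {"x": 0, "y": 0, "z": 0.4, "turn": 0, "fingers": 0}, {"x": 0, "y": 0, "z": 0, "turn": 0, "fingers": 0}]}}

```text
clock: 9.18
position: [566.4, 73.7, 218.0]
ee_rot: [-0.139, 0.99, -0.0, -0.001]
contact_force: [0.1, -2.3, -4.7]
gripper_width: 11.3
```

{"op": "servo_tool", "data": {"rows": [{"x": 0, "y": 0, "z": 0.4, "turn": 0, "fingers": 0}, {"x": 0, "y": 0, "z": 0.4, "turn": 0, "fingers": 0}, {"x": 0, "y": 0, "z": 0.4, "turn": 0, "fingers": 0}, {"x": 0, "y": 0, "z": 0.4, "turn": 0, "fingers": 0}, {"x": 0, "y": 0, "z": 0, "turn": 0, "fingers": 0}]}}

```text
clock: 9.6
position: [566.4, 73.8, 202.0]
ee_rot: [-0.139, 0.99, -0.0, -0.001]
contact_force: [-0.9, -3.0, -3.8]
gripper_width: 11.4
```

{"op": "servo_tool", "data": {"rows": [{"x": 0, "y": -0.05, "z": 0.4, "turn": 0, "fingers": 0}, {"x": 0, "y": 0, "z": 0.4, "turn": 0, "fingers": 0}, {"x": 0, "y": 0, "z": 0.2, "turn": 0, "fingers": 0}, {"x": 0, "y": 0, "z": 0.1, "turn": 0, "fingers": 0}, {"x": 0, "y": 0, "z": 0.1, "turn": 0, "fingers": 0}, {"x": 0, "y": 0, "z": 0, "turn": 0, "fingers": 0}]}}

```text
clock: 10.1
position: [566.8, 73.5, 191.0]
ee_rot: [-0.139, 0.99, 0.0, -0.0]
contact_force: [-1.9, -2.4, -2.4]
gripper_width: 11.2
```

{"op": "servo_tool", "data": {"rows": [{"x": 0, "y": 0, "z": 0.1, "turn": 0, "fingers": 0}, {"x": 0, "y": 0, "z": 0.1, "turn": 0, "fingers": 0}, {"x": 0, "y": 0, "z": 0, "turn": 0, "fingers": 0}]}}

```text
clock: 10.35
position: [566.8, 73.5, 189.2]
ee_rot: [-0.139, 0.99, 0.0, -0.0]
contact_force: [-3.1, -3.2, -2.3]
gripper_width: 11.1
```

{"op": "servo_tool", "data": {"rows": [{"x": 0, "y": 0, "z": 0.1, "turn": 0, "fingers": 0}, {"x": 0, "y": 0, "z": 0.1, "turn": 0, "fingers": 0}, {"x": 0, "y": 0, "z": 0, "turn": 0, "fingers": 0}]}}

```text
clock: 10.6
position: [566.8, 73.4, 187.1]
ee_rot: [-0.139, 0.99, 0.0, -0.0]
contact_force: [-2.0, -1.5, -1.6]
gripper_width: 11.1
```

{"op": "servo_tool", "data": {"rows": [{"x": 0, "y": 0, "z": 0.05, "turn": 0, "fingers": 0}, {"x": 0, "y": 0, "z": 0.05, "turn": 0, "fingers": 0}, {"x": 0, "y": 0, "z": 0, "turn": 0, "fingers": 0}]}}

```text
clock: 10.85
position: [566.9, 73.5, 186.2]
ee_rot: [-0.139, 0.99, 0.0, -0.0]
contact_force: [-3.3, -1.5, -0.9]
gripper_width: 11.7
```

{"op": "servo_tool", "data": {"rows": [{"x": 0, "y": 0, "z": 0.05, "turn": 0, "fingers": 0}, {"x": 0, "y": 0, "z": 0.05, "turn": 0, "fingers": 0}, {"x": 0, "y": 0, "z": 0, "turn": 0, "fingers": 0}]}}

```text
clock: 11.1
position: [567.0, 73.5, 185.7]
ee_rot: [-0.139, 0.99, -0.0, 0.0]
contact_force: [-4.1, -1.2, 0.8]
gripper_width: 11.7
```

```bash
python3 - <<'E'
from h import *
plan(567,73.7,255,-163.9)
p1,d1,W1,c1=wshot("s8","scene");p,d,W,cm=wshot("w8")
cv2.imwrite("pics/s8z.png",cv2.resize(p1[180:260,220:320],(750,600),interpolation=cv2.INTER_CUBIC)[:,:,::-1])
for c in [(200,281),(230,281),(280,281),(330,281)]: print(c,W[c].round(1))
E
```

```text
clk 11.10 pos [567.   73.5 185.7] yaw -164.0 j [ 0.41  0.33 -0.19  0.   -1.05 -1.7 ] F [-4.1 -1.2  0.8] w 11.7
tilt [ 2.e-04 -1.e-04 -1.e+00]
tool shift cm [-0.008  0.022 -6.934] turn deg -0.14
(200, 281) [520.8  59.  226.6]
(230, 281) [532.3  62.3 225.6]
(280, 281) [552.5  68.1 226.3]
(330, 281) [575.4  74.7 226.3]
```

View pics/s8z.png

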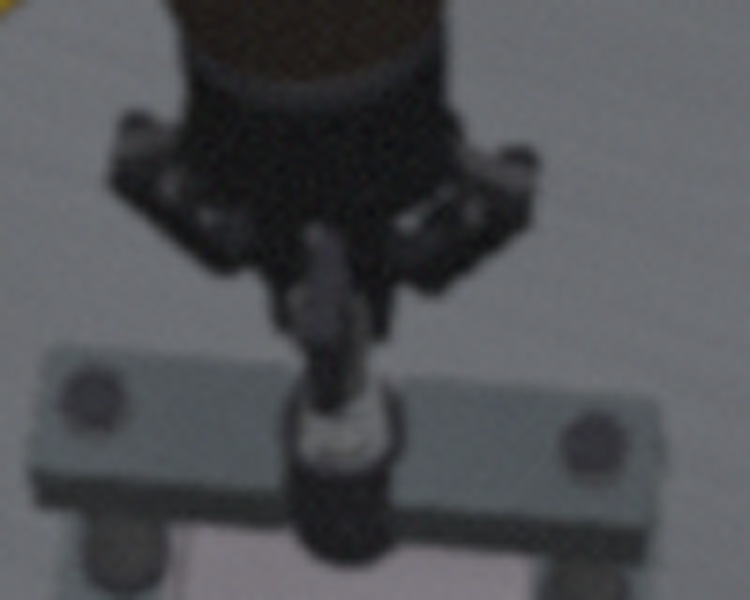

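View pics/w8.png

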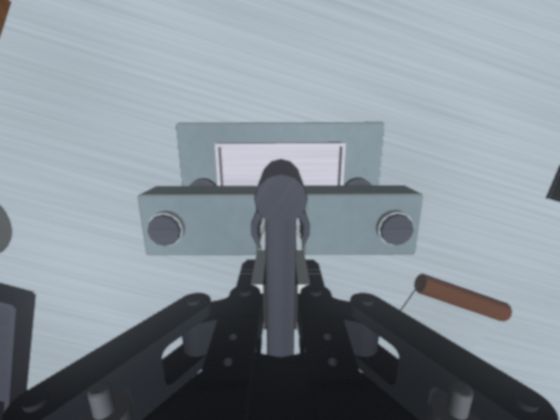

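The screw is seated: handle top at 226.3 mm, so screw_mid is about 72 mm above the mouth, inside the expected 65–75. I'll open the fingers slightly to use them as a spanner.

{"op": "servo_tool", "data": {"rows": [{"x": 0, "y": 0, "z": 0, "turn": 0, "fingers": 1.4}, {"x": 0, "y": 0, "z": 0, "turn": 0, "fingers": 1.5}, {"x": 0, "y": 0, "z": 0, "turn": 0, "fingers": 1.5}, {"x": 0, "y": 0, "z": 0, "turn": 0, "fingers": 1.5}]}}

```text
clock: 11.53
position: [568.0, 74.1, 185.8]
ee_rot: [-0.139, 0.99, 0.0, 0.001]
contact_force: [-0.3, -0.6, 0.7]
gripper_width: 14.8
```

```bash
cat >> h.py <<'E'
def hz(name):
    s=arm.read_state();p,d,W,cm=wshot(name)
    t=-yaw(s); x=s['position'];a=np.array([np.cos(yaw(s)),np.sin(yaw(s))]);n=np.array([-a[1],a[0]])
    S=(W[...,:2]-x[:2])@a;T=(W[...,:2]-x[:2])@n;z=W[...,2]
    m=(S>38)&(S<75)&(abs(T)<25)&(z>195)&(z<245)   # pin top
    m2=(S>18)&(S<38)&(abs(T)<25)&(z>195)&(z<245)
    M=R.from_quat(s['ee_rot']).as_matrix()
    if m.sum():
        k=z>np.percentile(z[m],60)-3
        print('clk %.2f'%s['clock'],'yaw %.1f'%np.degrees(yaw(s)),'tcp',x.round(1),'F',s['contact_force'].round(1),'w %.1f'%s['gripper_width'],'j6 %.2f'%s['joints'][5],'tau',s['wrist_torque'].round(2))
        print('  TOP bar z %.1f pin z %.1f N %d  pin S,T (%.1f %.1f) bar T %.1f'%(np.median(z[m2&(z>np.nanmedian(z[m])-8)]),np.median(z[m]),m.sum(),S[m&k].mean(),T[m&k].mean(),T[m2&k].mean()))
E
python3 - <<'E'
from h import *
hz("a0")
E
```

```text
clk 11.53 yaw -164.0 tcp [568.   74.1 185.8] F [-0.3 -0.6  0.7] w 14.8 j6 -1.70 tau [ 0.01 -0.03  0.02]
  TOP bar z 226.6 pin z 227.0 N 2530  pin S,T (45.8 1.1) bar T 1.5
```

The screw rests with no grip load. I'll turn it backward, with checks along the way.

{"op": "servo_tool", "data": {"rows": [{"x": 0, "y": 0, "z": 0, "turn": -3, "fingers": 1.5}, {"x": 0, "y": 0, "z": 0, "turn": -5, "fingers": 1.5}, {"x": 0, "y": 0, "z": 0, "turn": -5, "fingers": 1.5}, {"x": 0, "y": 0, "z": 0, "turn": -5, "fingers": 1.5}, {"x": 0, "y": 0, "z": 0, "turn": -5, "fingers": 1.5}, {"x": 0, "y": 0, "z": 0, "turn": -5, "fingers": 1.5}, {"x": 0, "y": 0, "z": 0, "turn": -5, "fingers": 1.5}, {"x": 0, "y": 0, "z": 0, "turn": -5, "fingers": 1.5}, {"x": 0, "y": 0, "z": 0, "turn": -5, "fingers": 1.5}, {"x": 0, "y": 0, "z": 0, "turn": 0, "fingers": 1.5}]}}

```text
clock: 12.42
position: [567.5, 73.7, 185.8]
ee_rot: [-0.493, 0.87, -0.0, 0.001]
contact_force: [1.0, 0.3, -0.2]
gripper_width: 14.9
```

```bash
python3 - <<'E'
from h import *
hz("a1")
E
```

```text
clk 12.42 yaw -121.0 tcp [567.5  73.7 185.8] F [ 1.   0.3 -0.2] w 14.9 j6 -0.95 tau [ 0.04 -0.    0.02]
  TOP bar z 227.3 pin z 227.7 N 2608  pin S,T (45.8 -4.1) bar T -2.2
```

View pics/a1.png

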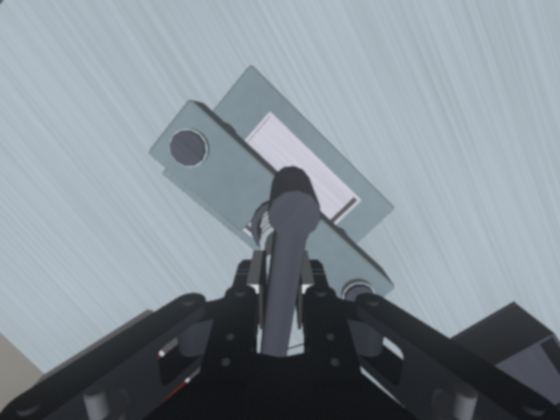

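The handle follows with about 6° of lag, its pin now at (293,213), and it's climbing slightly. I'll continue.

{"op": "servo_tool", "data": {"rows": [{"x": 0, "y": 0, "z": 0, "turn": -3, "fingers": 1.5}, {"x": 0, "y": 0, "z": 0, "turn": -5, "fingers": 1.5}, {"x": 0, "y": 0, "z": 0, "turn": -5, "fingers": 1.5}, {"x": 0, "y": 0, "z": 0, "turn": -5, "fingers": 1.5}, {"x": 0, "y": 0, "z": 0, "turn": -5, "fingers": 1.5}, {"x": 0, "y": 0, "z": 0, "turn": -5, "fingers": 1.5}, {"x": 0, "y": 0, "z": 0, "turn": -5, "fingers": 1.5}, {"x": 0, "y": 0, "z": 0, "turn": -5, "fingers": 1.5}, {"x": 0, "y": 0, "z": 0, "turn": -5, "fingers": 1.5}, {"x": 0, "y": 0, "z": 0, "turn": 0, "fingers": 1.5}]}}

```text
clock: 13.3
position: [567.5, 73.6, 185.9]
ee_rot: [0.777, -0.63, 0.001, -0.001]
contact_force: [0.5, 0.7, 0.5]
gripper_width: 15.0
```

```bash
python3 - <<'E'
from h import *
hz("a2")
E
```

```text
clk 13.30 yaw -78.1 tcp [567.5  73.6 185.9] F [0.5 0.7 0.5] w 15.0 j6 -0.20 tau [ 0.05 -0.08 -0.02]
  TOP bar z 228.4 pin z 228.8 N 2672  pin S,T (45.8 -5.1) bar T -3.2
```

{"op": "servo_tool", "data": {"rows": [{"x": 0, "y": 0, "z": 0, "turn": -3, "fingers": 1.5}, {"x": 0, "y": 0, "z": 0, "turn": -5, "fingers": 1.5}, {"x": 0, "y": 0, "z": 0, "turn": -5, "fingers": 1.5}, {"x": 0, "y": 0, "z": 0, "turn": -5, "fingers": 1.5}, {"x": 0, "y": 0, "z": 0, "turn": 0, "fingers": 1.5}]}}

```text
clock: 13.77
position: [567.3, 73.6, 185.5]
ee_rot: [0.865, -0.501, 0.0, -0.0]
contact_force: [-0.2, 0.0, 0.9]
gripper_width: 15.3
```

```bash
python3 - <<'E'
from h import *
hz("a3")
E
```

```text
clk 13.77 yaw -60.1 tcp [567.3  73.6 185.5] F [-0.2  0.   0.9] w 15.3 j6 0.11 tau [ 0.05 -0.06  0.01]
  TOP bar z 228.9 pin z 229.3 N 2737  pin S,T (45.7 -6.0) bar T -4.0
```

{"op": "servo_tool", "data": {"rows": [{"x": 0, "y": 0, "z": 0, "turn": -5, "fingers": 1.5}, {"x": 0, "y": 0, "z": 0, "turn": -5, "fingers": 1.5}, {"x": 0, "y": 0, "z": 0, "turn": 0, "fingers": 1.5}]}}

```text
clock: 14.07
position: [567.1, 73.6, 185.2]
ee_rot: [0.906, -0.424, 0.0, -0.0]
contact_force: [0.2, 1.3, 0.1]
gripper_width: 15.0
```

```bash
python3 -c "
from h import *
hz('a4')"
```

```text
clk 14.07 yaw -50.2 tcp [567.1  73.6 185.2] F [0.2 1.3 0.1] w 15.0 j6 0.28 tau [ 0.08 -0.09  0.04]
  TOP bar z 229.4 pin z 229.7 N 2773  pin S,T (45.8 -5.7) bar T -3.8
```

{"op": "servo_tool", "data": {"rows": [{"x": 0, "y": 0, "z": 0, "turn": -5, "fingers": 1.5}, {"x": 0, "y": 0, "z": 0, "turn": -4, "fingers": 1.5}, {"x": 0, "y": 0, "z": 0, "turn": 0, "fingers": 1.5}]}}

```text
clock: 14.37
position: [567.0, 73.6, 185.1]
ee_rot: [0.936, -0.352, -0.0, -0.0]
contact_force: [0.9, 0.1, 0.8]
gripper_width: 15.0
```

```bash
python3 -c "
from h import *
hz('a5')"
```

```text
clk 14.37 yaw -41.2 tcp [567.   73.6 185.1] F [0.9 0.1 0.8] w 15.0 j6 0.44 tau [ 0.03 -0.17 -0.04]
  TOP bar z 229.7 pin z 230.0 N 2780  pin S,T (45.7 -6.3) bar T -4.4
```

{"op": "servo_tool", "data": {"rows": [{"x": 0, "y": 0, "z": 0, "turn": -3, "fingers": 1.5}, {"x": 0, "y": 0, "z": 0, "turn": -4, "fingers": 1.5}, {"x": 0, "y": 0, "z": 0, "turn": 0, "fingers": 1.5}, {"x": 0, "y": 0, "z": 0, "turn": 0, "fingers": 1.5}]}}

```text
clock: 14.75
position: [566.9, 73.6, 185.1]
ee_rot: [0.956, -0.295, -0.0, -0.0]
contact_force: [0.4, 0.7, 0.1]
gripper_width: 15.0
```

```bash
python3 -c "
from h import *
hz('a6')"
```

```text
clk 14.75 yaw -34.3 tcp [566.9  73.6 185.1] F [0.4 0.7 0.1] w 15.0 j6 0.56 tau [ 0.09 -0.14  0.  ]
  TOP bar z 229.7 pin z 229.9 N 2804  pin S,T (45.9 -5.4) bar T -3.7
```

{"op": "servo_tool", "data": {"rows": [{"x": 0, "y": 0, "z": 0, "turn": -3, "fingers": 1.5}, {"x": 0, "y": 0, "z": 0, "turn": -3, "fingers": 1.5}, {"x": 0, "y": 0, "z": 0, "turn": 0, "fingers": 1.5}, {"x": 0, "y": 0, "z": 0, "turn": 0, "fingers": 1.5}]}}

```text
clock: 15.13
position: [566.8, 73.5, 185.1]
ee_rot: [0.97, -0.244, -0.0, 0.0]
contact_force: [-0.0, 0.8, -0.6]
gripper_width: 14.8
```

```bash
python3 -c "
from h import *
hz('a7')"
```

```text
clk 15.13 yaw -28.2 tcp [566.8  73.5 185.1] F [-0.   0.8 -0.6] w 14.8 j6 0.67 tau [ 0.11 -0.09 -0.01]
  TOP bar z 229.5 pin z 229.8 N 2803  pin S,T (46.1 -4.9) bar T -3.3
```

{"op": "servo_tool", "data": {"rows": [{"x": 0, "y": 0, "z": 0, "turn": -3, "fingers": 1.5}, {"x": 0, "y": 0, "z": 0, "turn": -3, "fingers": 1.5}, {"x": 0, "y": 0, "z": 0, "turn": 0, "fingers": 1.5}, {"x": 0, "y": 0, "z": 0, "turn": 0, "fingers": 1.5}]}}

```text
clock: 15.52
position: [566.7, 73.4, 185.2]
ee_rot: [0.981, -0.192, -0.0, 0.0]
contact_force: [-0.5, 0.2, -0.1]
gripper_width: 15.2
```

```bash
python3 -c "
from h import *
hz('a8')"
```

```text
clk 15.52 yaw -22.2 tcp [566.7  73.4 185.2] F [-0.5  0.2 -0.1] w 15.2 j6 0.77 tau [ 0.01 -0.05 -0.01]
  TOP bar z 220.5 pin z 220.9 N 2265  pin S,T (46.6 -0.3) bar T -0.3
```

{"op": "servo_tool", "data": {"rows": [{"x": 0, "y": 0, "z": 0, "turn": -3, "fingers": 1.5}, {"x": 0, "y": 0, "z": 0, "turn": -3, "fingers": 1.5}, {"x": 0, "y": 0, "z": 0, "turn": 0, "fingers": 1.5}, {"x": 0, "y": 0, "z": 0, "turn": 0, "fingers": 1.5}]}}

```text
clock: 15.9
position: [567.0, 73.5, 185.3]
ee_rot: [0.99, -0.141, 0.0, -0.0]
contact_force: [-0.3, 0.1, -0.2]
gripper_width: 14.9
```

```bash
python3 -c "
from h import *
hz('a9')"
```

```text
clk 15.90 yaw -16.2 tcp [567.   73.5 185.3] F [-0.3  0.1 -0.2] w 14.9 j6 0.88 tau [ 0.09 -0.11  0.02]
  TOP bar z 220.6 pin z 220.9 N 2227  pin S,T (46.1 -5.6) bar T -3.8
```

The thread dropped: handle top went from 229.6 to 220.6 mm at a screw yaw of about −24°, which is roughly 140° (2.44 rad) backward and inside the stated range. Now the first half turn forward, following the screw down.

{"op": "servo_tool", "data": {"rows": [{"x": 0, "y": 0, "z": 0.3, "turn": 3, "fingers": 1.5}, {"x": 0, "y": 0, "z": 0.3, "turn": 5, "fingers": 1.5}, {"x": 0, "y": 0, "z": 0.2, "turn": 6, "fingers": 1.5}, {"x": 0, "y": 0, "z": 0, "turn": 6, "fingers": 1.5}, {"x": 0, "y": 0, "z": 0, "turn": 6, "fingers": 1.5}, {"x": 0, "y": 0, "z": 0.05, "turn": 6, "fingers": 1.5}, {"x": 0, "y": 0, "z": 0, "turn": 6, "fingers": 1.5}, {"x": 0, "y": 0, "z": 0.05, "turn": 6, "fingers": 1.5}, {"x": 0, "y": 0, "z": 0, "turn": 6, "fingers": 1.5}, {"x": 0, "y": 0, "z": 0, "turn": 0, "fingers": 1.5}]}}

```text
clock: 16.78
position: [566.8, 73.4, 176.2]
ee_rot: [0.838, -0.546, -0.0, 0.0]
contact_force: [0.1, -1.0, -0.6]
gripper_width: 15.3
```

```bash
python3 -c "
from h import *
hz('b1')"
```

```text
clk 16.78 yaw -66.2 tcp [566.8  73.4 176.2] F [ 0.1 -1.  -0.6] w 15.3 j6 0.00 tau [-0.01 -0.   -0.02]
  TOP bar z 219.6 pin z 219.7 N 2660  pin S,T (47.2 3.4) bar T 1.1
```

View pics/b1.png

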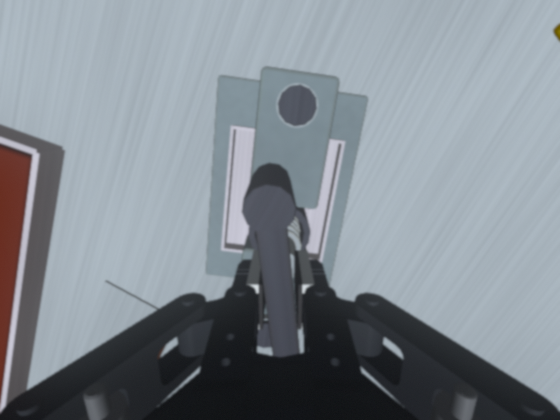

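The pin is at (269,207), the screw is following forward, and the top is 1 mm lower after about 36°. Continuing.

{"op": "servo_tool", "data": {"rows": [{"x": 0, "y": 0, "z": 0, "turn": 4, "fingers": 1.5}, {"x": 0, "y": 0, "z": 0.05, "turn": 6, "fingers": 1.5}, {"x": 0, "y": 0, "z": 0, "turn": 6, "fingers": 1.5}, {"x": 0, "y": 0, "z": 0.05, "turn": 6, "fingers": 1.5}, {"x": 0, "y": 0, "z": 0, "turn": 6, "fingers": 1.5}, {"x": 0, "y": 0, "z": 0.05, "turn": 6, "fingers": 1.5}, {"x": 0, "y": 0, "z": 0, "turn": 6, "fingers": 1.5}, {"x": 0, "y": 0, "z": 0.05, "turn": 6, "fingers": 1.5}, {"x": 0, "y": 0, "z": 0, "turn": 6, "fingers": 1.5}, {"x": 0, "y": 0, "z": 0, "turn": 6, "fingers": 1.5}]}}

```text
clock: 17.67
position: [567.4, 73.5, 174.7]
ee_rot: [-0.468, 0.884, -0.0, 0.001]
contact_force: [0.8, -0.6, -0.3]
gripper_width: 14.9
```

```bash
python3 -c "
from h import *
hz('b2')"
```

```text
clk 17.67 yaw -124.2 tcp [567.4  73.5 174.7] F [ 0.8 -0.6 -0.3] w 14.9 j6 -1.01 tau [ 0.02 -0.18 -0.02]
  TOP bar z 218.0 pin z 217.9 N 2629  pin S,T (47.2 6.6) bar T 3.2
```

{"op": "servo_tool", "data": {"rows": [{"x": 0, "y": 0, "z": 0, "turn": 6, "fingers": 1.5}, {"x": 0, "y": 0, "z": 0.05, "turn": 6, "fingers": 1.5}, {"x": 0, "y": 0, "z": 0, "turn": 6, "fingers": 1.5}, {"x": 0, "y": 0, "z": 0.05, "turn": 6, "fingers": 1.5}, {"x": 0, "y": 0, "z": 0, "turn": 6, "fingers": 1.5}, {"x": 0, "y": 0, "z": 0.05, "turn": 6, "fingers": 1.5}, {"x": 0, "y": 0, "z": 0, "turn": 6, "fingers": 1.5}, {"x": 0, "y": 0, "z": 0.05, "turn": 6, "fingers": 1.5}, {"x": 0, "y": 0, "z": 0, "turn": 6, "fingers": 1.5}, {"x": 0, "y": 0, "z": 0, "turn": 6, "fingers": 1.5}]}}

```text
clock: 18.55
position: [567.3, 73.4, 172.8]
ee_rot: [0.036, 0.999, -0.0, 0.0]
contact_force: [1.0, -0.3, 1.0]
gripper_width: 14.9
```

```bash
python3 -c "
from h import *
hz('b3')"
```

```text
clk 18.55 yaw 175.9 tcp [567.3  73.4 172.8] F [ 1.  -0.3  1. ] w 14.9 j6 -2.05 tau [-0.08 -0.13  0.06]
  TOP bar z 216.1 pin z 216.4 N 2436  pin S,T (45.8 7.7) bar T 5.5
```

{"op": "servo_tool", "data": {"rows": [{"x": 0, "y": 0, "z": 0, "turn": 6, "fingers": 1.5}, {"x": 0, "y": 0, "z": 0.05, "turn": 6, "fingers": 1.5}, {"x": 0, "y": 0, "z": 0, "turn": 6, "fingers": 1.5}, {"x": 0, "y": 0, "z": 0, "turn": 6, "fingers": 1.5}, {"x": 0, "y": 0, "z": 0, "turn": 6, "fingers": 1.5}, {"x": 0, "y": 0, "z": 0, "turn": 0, "fingers": 1.5}]}}

```text
clock: 19.1
position: [566.8, 73.5, 171.7]
ee_rot: [0.291, 0.957, -0.0, -0.0]
contact_force: [-0.5, 0.1, 0.3]
gripper_width: 14.8
```

```bash
python3 -c "
from h import *
hz('b4')"
```

```text
clk 19.10 yaw 146.1 tcp [566.8  73.5 171.7] F [-0.5  0.1  0.3] w 14.8 j6 -2.57 tau [-0.04 -0.05  0.03]
  TOP bar z 215.4 pin z 215.6 N 2313  pin S,T (45.0 6.0) bar T 4.5
```

{"op": "servo_tool", "data": {"rows": [{"x": 0, "y": 0, "z": 0, "turn": -4, "fingers": 2}, {"x": 0, "y": 0, "z": 0, "turn": -4, "fingers": 4}, {"x": 0, "y": 0, "z": 0, "turn": 0, "fingers": 4}, {"x": 0, "y": 0, "z": 0, "turn": 0, "fingers": 4}, {"x": 0, "y": 0, "z": 0, "turn": 0, "fingers": 4}]}}

```text
clock: 19.57
position: [566.9, 73.4, 171.8]
ee_rot: [0.225, 0.974, -0.0, -0.0]
contact_force: [-0.3, 0.6, -0.5]
gripper_width: 40.1
```

```bash
python3 -c "
from h import *
hz('b5')"
```

```text
clk 19.57 yaw 154.0 tcp [566.9  73.4 171.8] F [-0.3  0.6 -0.5] w 40.1 j6 -2.44 tau [-0.04  0.01  0.04]
  TOP bar z 215.3 pin z 215.6 N 2342  pin S,T (45.3 -0.4) bar T 0.1
```

View pics/b5.png

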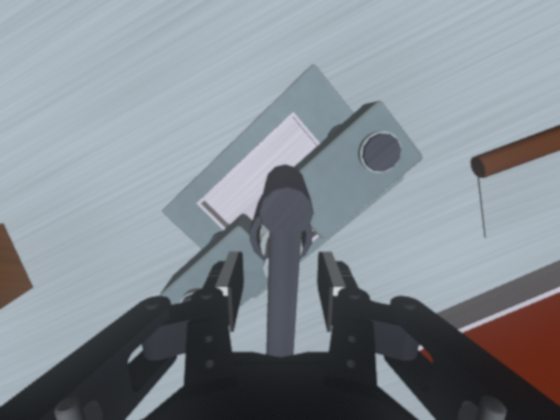

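The fingers are free of the handle, with the bar at column 284 between them. I'll lift off, turn the tool half a turn and regrip.

{"op": "servo_tool", "data": {"rows": [{"x": 0, "y": 0, "z": -0.8, "turn": 0, "fingers": 4}, {"x": 0, "y": 0, "z": -2, "turn": 0, "fingers": 4}, {"x": 0, "y": 0, "z": -2, "turn": 0, "fingers": 4}, {"x": 0, "y": 0, "z": -1.5, "turn": 0, "fingers": 4}, {"x": 0, "y": 0, "z": -0.5, "turn": 0, "fingers": 4}, {"x": 0, "y": 0, "z": 0, "turn": -4, "fingers": 4}, {"x": 0, "y": 0, "z": 0, "turn": -7, "fingers": 4}, {"x": 0, "y": 0, "z": 0, "turn": -7, "fingers": 4}, {"x": 0, "y": 0, "z": 0, "turn": -7, "fingers": 4}, {"x": 0, "y": 0, "z": 0, "turn": -7, "fingers": 4}]}}

```text
clock: 20.45
position: [566.6, 73.4, 239.5]
ee_rot: [-0.055, 0.998, -0.0, -0.0]
contact_force: [-0.3, 0.2, 0.2]
gripper_width: 40.0
```

{"op": "servo_tool", "data": {"rows": [{"x": 0, "y": 0, "z": 0, "turn": -7, "fingers": 4}, {"x": 0, "y": 0, "z": 0, "turn": -7, "fingers": 4}, {"x": 0, "y": 0, "z": 0, "turn": -7, "fingers": 4}, {"x": 0, "y": 0, "z": 0, "turn": -7, "fingers": 4}, {"x": 0, "y": 0, "z": 0, "turn": -7, "fingers": 4}, {"x": 0, "y": 0, "z": 0, "turn": -7, "fingers": 4}, {"x": 0, "y": 0, "z": 0, "turn": -7, "fingers": 4}, {"x": 0, "y": 0, "z": 0, "turn": -7, "fingers": 4}, {"x": 0, "y": 0, "z": 0, "turn": -7, "fingers": 4}, {"x": 0, "y": 0, "z": 0, "turn": -7, "fingers": 4}]}}

```text
clock: 21.28
position: [566.6, 73.4, 239.4]
ee_rot: [-0.618, 0.786, 0.0, -0.0]
contact_force: [0.5, 0.9, -0.5]
gripper_width: 39.8
```

{"op": "servo_tool", "data": {"rows": [{"x": 0, "y": 0, "z": 0, "turn": -7, "fingers": 4}, {"x": 0, "y": 0, "z": 0, "turn": -7, "fingers": 4}, {"x": 0, "y": 0, "z": 0, "turn": -7, "fingers": 4}, {"x": 0, "y": 0, "z": 0, "turn": -7, "fingers": 4}, {"x": 0, "y": 0, "z": 0, "turn": -7, "fingers": 4}, {"x": 0, "y": 0, "z": 0, "turn": -7, "fingers": 4}, {"x": 0, "y": 0, "z": 0, "turn": -7, "fingers": 4}, {"x": 0, "y": 0, "z": 0, "turn": -7, "fingers": 4}, {"x": 0, "y": 0, "z": 0, "turn": -6, "fingers": 4}, {"x": 0, "y": 0, "z": 0, "turn": 0, "fingers": 4}]}}

```text
clock: 22.12
position: [566.7, 73.4, 239.4]
ee_rot: [0.934, -0.358, -0.0, 0.0]
contact_force: [-0.1, 0.7, 0.7]
gripper_width: 40.3
```

```bash
python3 - <<'E'
from h import *
plan(566.9,73.5,171,-27.5)
p,d,W,cm=wshot("c1")
near=np.hypot(W[...,0]-567,W[...,1]-73.5)<75
fith(W,near,208,225,(567,73.5),152.5)
E
```

```text
clk 22.12 pos [566.7  73.4 239.4] yaw -41.9 j [ 0.41  0.29 -0.11 -0.   -1.17  0.43] F [-0.1  0.7  0.7] w 40.3
tilt [-9.e-04 -1.e-04 -1.e+00]
tool shift cm [ 0.016 -0.026  6.844] turn deg -14.45
N 2553 yaw 151.85 s -33.0 51.8 t0 1.14 ztop 214.6
short [570.9  70.1]
long [572.   69.6]
```

View pics/c1.png

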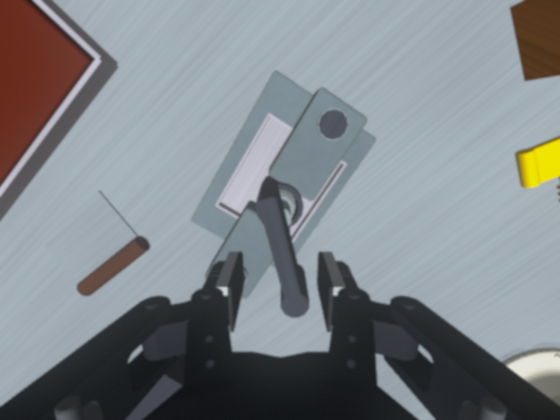

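```bash
python3 - <<'E'
from h import *
f=np.load("pics/c1.npz");W=f['W'];x,y,z=W[...,0],W[...,1],W[...,2]
m=(np.hypot(x-567,y-73.5)<130)&(z>114)&(z<140)
print('bridge',cv2.minAreaRect(W[m][:,:2].astype(np.float32)))
m=(np.hypot(x-567,y-73.5)<130)&(z>8)&(z<60)
print('base',cv2.minAreaRect(W[m][:,:2].astype(np.float32)))
for n in("top","scene"):
    p,d,V,cm=wshot("c1"+n,n)
    near=np.hypot(V[...,0]-567,V[...,1]-73.5)<80
    q=near&(V[...,2]>205)&(V[...,2]<222)
    print(n,q.sum())
    try: fith(V,near,204,222,(567,73.5),152.5)
    except Exception as e: print(e)
    im=p[180:260,220:320] if n=="scene" else p[110:190,220:320]
    cv2.imwrite(f"pics/c1{n}z.png",cv2.resize(im,(750,600),interpolation=cv2.INTER_CUBIC)[:,:,::-1])
E
```

```text
bridge ((567.9354858398438, 71.38555145263672), (50.344730377197266, 210.89906311035156), 16.160114288330078)
base ((567.812255859375, 71.9618148803711), (150.3290252685547, 219.82272338867188), 16.173185348510742)
top 128
N 129 yaw 150.92 s 4.8 53.9 t0 0.33 ztop 215.6
short [538.2  89.1]
long [570.4  71.2]
scene 108
N 114 yaw 147.84 s -33.3 51.6 t0 -1.90 ztop 214.3
short [572.5  72.6]
long [573.5  72.1]
```

View pics/c1scenez.png

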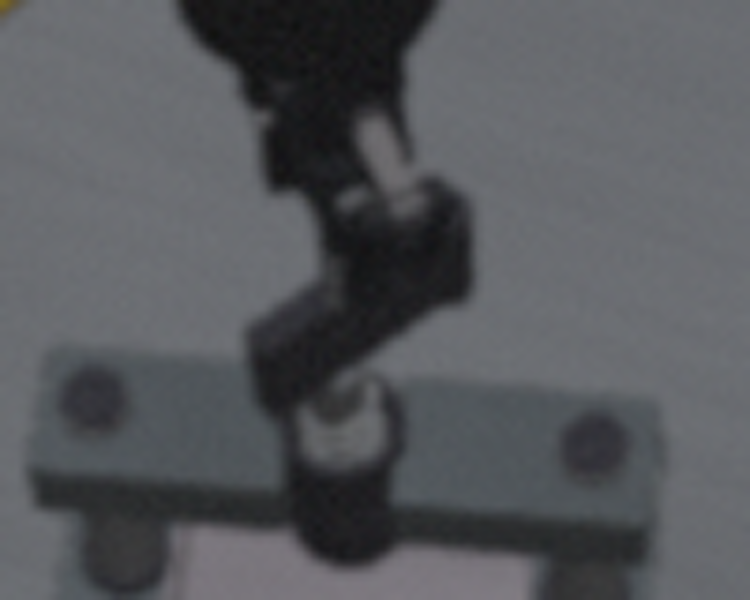

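```bash
python3 - <<'E'
from h import *
def tilt(name,c,yawd,lo,hi):
    W=np.load(f"pics/{name}.npz")['W'];a=np.array([np.cos(np.radians(yawd)),np.sin(np.radians(yawd))])
    m=(np.hypot(W[...,0]-c[0],W[...,1]-c[1])<75)&(W[...,2]>lo)&(W[...,2]<hi);Q=W[m]
    s=(Q[:,:2]-c)@a;n=(Q[:,:2]-c)@[-a[1],a[0]]
    A=np.c_[s,n,np.ones(len(s))];k=np.linalg.lstsq(A,Q[:,2],rcond=None)[0];r=Q[:,2]-A@k;g=abs(r)<1.5
    k=np.linalg.lstsq(A[g],Q[g,2],rcond=None)[0];print(name,'tilt deg along, across',np.degrees(k[:2]).round(2),'z0',k[2].round(1),'s',np.percentile(s,[.3,99.7]).round(1))
tilt("w3",(486.8,-283.7),-136.2,170,182)
tilt("w4",(486.6,-283.4),-136.2,334,343)
tilt("w8",(567,73.5),-164,222,230)
for n,y in (("a0",-164),("a3",-68),("a7",-36),("a9",-24),("b2",-116),("b4",154),("b5",153)): tilt(n,(567,73.5),y,{'a':215 if n=='a9' else 224,'b':212}[n[0]],{'a':225 if n=='a9' else 234,'b':221}[n[0]])
tilt("c1",(567,73.5),152,210,219)
E
```

```text
w3 tilt deg along, across [-0.7  -0.06] z0 176.0 s [-25.9  58. ]
w4 tilt deg along, across [-0.6  -0.23] z0 338.6 s [-20.4  58.6]
w8 tilt deg along, across [-0.33 -0.26] z0 226.0 s [-21.3  57.6]
a0 tilt deg along, across [1.43 0.01] z0 226.2 s [-23.7  52.3]
a3 tilt deg along, across [2.   0.13] z0 228.1 s [-19.5  54.1]
a7 tilt deg along, across [1.84 0.25] z0 228.6 s [-19.1  54.4]
a9 tilt deg along, across [ 1.76 -0.34] z0 219.7 s [-28.1  54.7]
b2 tilt deg along, across [1.2  0.32] z0 217.1 s [-19.   56.2]
b4 tilt deg along, across [ 1.29 -0.22] z0 214.8 s [-20.9  52.9]
b5 tilt deg along, across [ 1.5 -0.2] z0 214.7 s [-21.   52.9]
c1 tilt deg along, across [ 1.8  -1.07] z0 214.4 s [-32.9  51.4]
```

All three cameras agree that the free screw leans about 2° away from its long arm, which is within its play. I'll align to the handle and lower over it again.

{"op": "servo_tool", "data": {"rows": [{"x": 0, "y": 0, "z": 0, "turn": -7, "fingers": 4}, {"x": 0, "y": 0, "z": 0, "turn": -7, "fingers": 4}, {"x": 0, "y": 0, "z": 0.5, "turn": 0, "fingers": 4}, {"x": 0, "y": 0, "z": 1.5, "turn": 0, "fingers": 4}, {"x": 0, "y": 0, "z": 2, "turn": 0, "fingers": 4}, {"x": 0, "y": 0, "z": 2, "turn": 0, "fingers": 4}, {"x": 0, "y": 0, "z": 1, "turn": 0, "fingers": 4}, {"x": 0, "y": 0, "z": 0, "turn": 0, "fingers": 4}, {"x": 0, "y": 0, "z": 0, "turn": 0, "fingers": 3}]}}

```text
clock: 23.02
position: [567.1, 73.4, 169.7]
ee_rot: [0.97, -0.243, -0.0, 0.0]
contact_force: [0.5, -0.3, 0.2]
gripper_width: 30.3
```

{"op": "servo_tool", "data": {"rows": [{"x": 0, "y": 0, "z": 0, "turn": 0, "fingers": 2}, {"x": 0, "y": 0, "z": 0, "turn": 0, "fingers": 1.5}, {"x": 0, "y": 0, "z": 0, "turn": 0, "fingers": 1.5}, {"x": 0, "y": 0, "z": 0, "turn": 0, "fingers": 1.5}]}}

```text
clock: 23.35
position: [567.4, 73.6, 170.7]
ee_rot: [0.97, -0.242, 0.001, -0.0]
contact_force: [-0.1, -0.5, -0.3]
gripper_width: 14.9
```

```bash
cat >> h.py <<'E'
def hf(name):
    s=arm.read_state();p,d,W,cm=wshot(name);y=yaw(s);x=s['position']
    print('clk %.2f'%s['clock'],'yaw %.1f'%np.degrees(y),'tcp',x.round(1),'F',s['contact_force'].round(1),'w %.1f'%s['gripper_width'],'j6 %.2f'%s['joints'][5],'tau',s['wrist_torque'].round(2))
    a=np.array([np.cos(y),np.sin(y)]);n=np.array([-a[1],a[0]])
    S=(W[...,:2]-x[:2])@a;T=(W[...,:2]-x[:2])@n;z=W[...,2]
    m=(S>5)&(S<45)&(abs(T)<15)&(z>198)&(z<225)
    zz=np.median(z[m]) if m.sum() else np.nan;g=m&(abs(z-zz)<3)
    C=[(b+1,T[g&(S>=b)&(S<b+2)].mean()) for b in range(6,44,2) if (g&(S>=b)&(S<b+2)).sum()>8]
    C=np.array(C);k=np.polyfit(C[:,0],C[:,1],1)
    print('  top z %.1f N %d handle yaw-tool yaw %.1f deg, T0 %.1f, S end %.1f'%(zz,g.sum(),np.degrees(np.arctan(k[0])),k[1],S[g].max()))
E
python3 -c "
from h import *
hf('c2')"
```

```text
clk 23.35 yaw -28.1 tcp [567.4  73.6 170.7] F [-0.1 -0.5 -0.3] w 14.9 j6 0.67 tau [ 0.03  0.01 -0.03]
  top z 213.7 N 2295 handle yaw-tool yaw -0.5 deg, T0 -0.9, S end 33.1
```

View pics/c2.png

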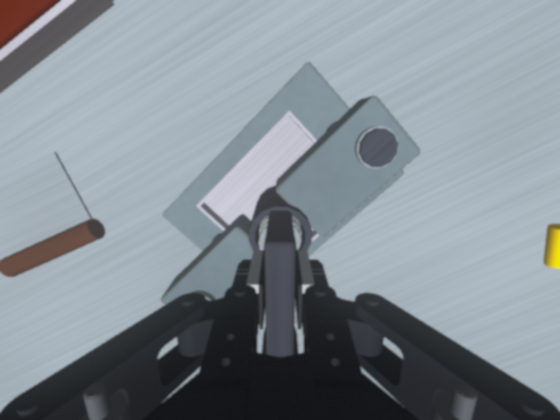

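```bash
python3 - <<'E'
from h import *
for n,y0,zz in (("a0",-164,226.5),("a7",-28.2,229.6),("a8",-22.2,220.7),("a9",-16.2,220.7),("b1",-66.2,219.6),("b4",146.1,215.4),("b5",154,215.4)):
    W=np.load(f"pics/{n}.npz")['W'];y=np.radians(y0);a=np.array([np.cos(y),np.sin(y)]);nn=np.array([-a[1],a[0]])
    S=(W[...,:2]-[567,73.5])@a;T=(W[...,:2]-[567,73.5])@nn;z=W[...,2];g=(abs(z-zz)<3)&(S>-15)&(S<34)&(abs(T)<20)
    C=np.array([(b+1,T[g&(S>=b)&(S<b+2)].mean()) for b in range(-14,34,2) if (g&(S>=b)&(S<b+2)).sum()>8]);k=np.polyfit(C[:,0],C[:,1],1)
    print(n,g.sum(),'handle yaw %.1f'%(y0+np.degrees(np.arctan(k[0]))))
E
```

```text
a0 3439 handle yaw -164.9
a7 3859 handle yaw -33.3
a8 3488 handle yaw -21.9
a9 3491 handle yaw -21.7
b1 3659 handle yaw -60.7
b4 3779 handle yaw 152.1
b5 3215 handle yaw 152.4
```

Handle yaw after the drop was −22° and is now 152°, so about 186° forward is done. The second half turn follows.

{"op": "servo_tool", "data": {"rows": [{"x": 0, "y": 0, "z": 0, "turn": 3, "fingers": 1.5}, {"x": 0, "y": 0, "z": 0.05, "turn": 6, "fingers": 1.5}, {"x": 0, "y": 0, "z": 0, "turn": 6, "fingers": 1.5}, {"x": 0, "y": 0, "z": 0.05, "turn": 6, "fingers": 1.5}, {"x": 0, "y": 0, "z": 0, "turn": 6, "fingers": 1.5}, {"x": 0, "y": 0, "z": 0.05, "turn": 6, "fingers": 1.5}, {"x": 0, "y": 0, "z": 0, "turn": 6, "fingers": 1.5}, {"x": 0, "y": 0, "z": 0.05, "turn": 6, "fingers": 1.5}, {"x": 0, "y": 0, "z": 0, "turn": 6, "fingers": 1.5}, {"x": 0, "y": 0, "z": 0, "turn": 6, "fingers": 1.5}]}}

```text
clock: 24.23
position: [567.5, 74.0, 168.5]
ee_rot: [0.735, -0.678, 0.0, -0.001]
contact_force: [0.5, 0.6, -0.2]
gripper_width: 15.0
```

```bash
python3 -c "
from h import *
hf('c3')"
```

```text
clk 24.23 yaw -85.3 tcp [567.5  74.  168.5] F [ 0.5  0.6 -0.2] w 15.0 j6 -0.33 tau [ 0.37 -0.06  0.07]
  top z 212.3 N 2449 handle yaw-tool yaw 7.9 deg, T0 -0.6, S end 34.5
```

{"op": "servo_tool", "data": {"rows": [{"x": 0, "y": 0, "z": 0, "turn": 6, "fingers": 1.5}, {"x": 0, "y": 0, "z": 0.05, "turn": 6, "fingers": 1.5}, {"x": 0, "y": 0, "z": 0, "turn": 6, "fingers": 1.5}, {"x": 0, "y": 0, "z": 0.05, "turn": 6, "fingers": 1.5}, {"x": 0, "y": 0, "z": 0, "turn": 6, "fingers": 1.5}, {"x": 0, "y": 0, "z": 0.05, "turn": 6, "fingers": 1.5}, {"x": 0, "y": 0, "z": 0, "turn": 6, "fingers": 1.5}, {"x": 0, "y": 0, "z": 0.05, "turn": 6, "fingers": 1.5}, {"x": 0, "y": 0, "z": 0, "turn": 6, "fingers": 1.5}, {"x": 0, "y": 0, "z": 0, "turn": 6, "fingers": 1.5}]}}

```text
clock: 25.12
position: [567.8, 73.8, 166.8]
ee_rot: [-0.299, 0.954, -0.0, 0.001]
contact_force: [1.2, 0.6, 1.1]
gripper_width: 14.8
```

```bash
python3 -c "
from h import *
hf('c4')"
```

```text
clk 25.12 yaw -145.2 tcp [567.8  73.8 166.8] F [1.2 0.6 1.1] w 14.8 j6 -1.38 tau [ 0.15 -0.15  0.08]
  top z 210.7 N 2396 handle yaw-tool yaw 8.6 deg, T0 0.4, S end 33.2
```

{"op": "servo_tool", "data": {"rows": [{"x": 0, "y": 0, "z": 0, "turn": 6, "fingers": 1.5}, {"x": 0, "y": 0, "z": 0.05, "turn": 6, "fingers": 1.5}, {"x": 0, "y": 0, "z": 0, "turn": 6, "fingers": 1.5}, {"x": 0, "y": 0, "z": 0.05, "turn": 6, "fingers": 1.5}, {"x": 0, "y": 0, "z": 0, "turn": 6, "fingers": 1.5}, {"x": 0, "y": 0, "z": 0.05, "turn": 6, "fingers": 1.5}, {"x": 0, "y": 0, "z": 0, "turn": 6, "fingers": 1.5}, {"x": 0, "y": 0, "z": 0, "turn": 6, "fingers": 1.5}, {"x": 0, "y": 0, "z": 0, "turn": 6, "fingers": 1.5}, {"x": 0, "y": 0, "z": 0, "turn": 6, "fingers": 1.5}]}}

```text
clock: 26.0
position: [567.6, 73.6, 165.0]
ee_rot: [0.217, 0.976, 0.0, 0.001]
contact_force: [1.8, 0.7, 1.9]
gripper_width: 14.8
```

{"op": "servo_tool", "data": {"rows": [{"x": 0, "y": 0, "z": 0, "turn": 0, "fingers": 1.5}, {"x": 0, "y": 0, "z": 0, "turn": 0, "fingers": 1.5}]}}

```text
clock: 26.17
position: [567.4, 73.5, 164.9]
ee_rot: [0.214, 0.977, 0.0, 0.001]
contact_force: [2.3, 0.3, 1.1]
gripper_width: 14.8
```

```bash
python3 - <<'E'
from h import *
hf('c5')
p1,d1,W1,c1=wshot("s9","scene")
cv2.imwrite("pics/s9z.png",cv2.resize(p1[180:260,220:320],(750,600),interpolation=cv2.INTER_CUBIC)[:,:,::-1])
E
```

```text
clk 26.17 yaw 155.2 tcp [567.4  73.5 164.9] F [2.3 0.3 1.1] w 14.8 j6 -2.42 tau [-0.02 -0.24 -0.04]
  top z 209.1 N 2244 handle yaw-tool yaw 7.9 deg, T0 0.4, S end 31.6
```

View pics/c5.png

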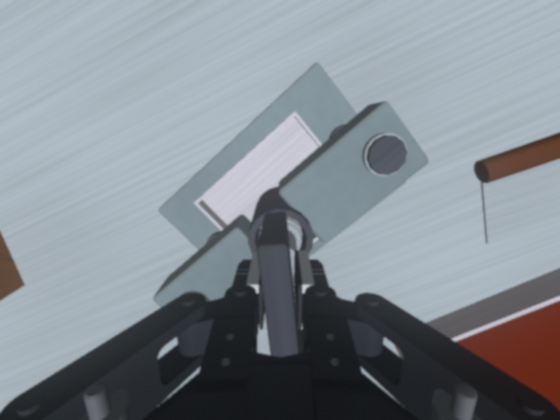

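View pics/s9z.png

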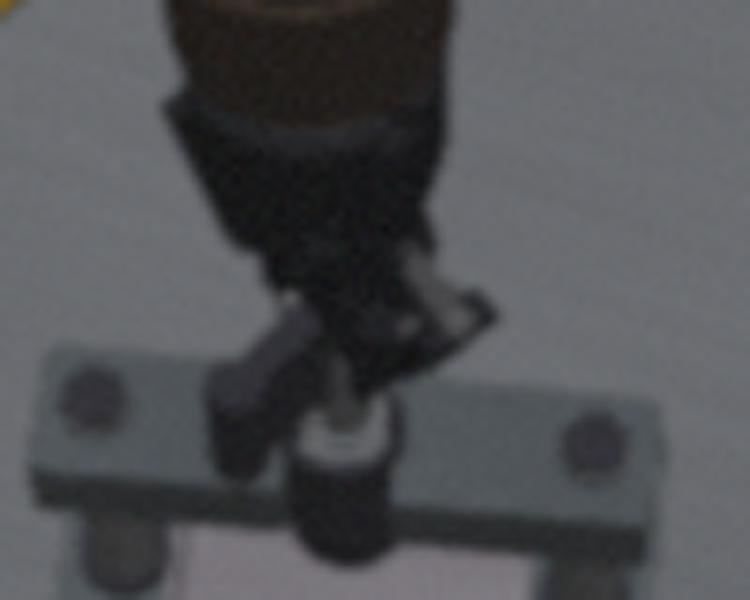

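The screw has turned about 355°. Closing the grip at this tool yaw aligns the handle and brings it to about 363°.

{"op": "servo_tool", "data": {"rows": [{"x": 0, "y": 0, "z": 0, "turn": 0, "fingers": 1.35}, {"x": 0, "y": 0, "z": 0, "turn": 0, "fingers": 1.25}, {"x": 0, "y": 0, "z": 0, "turn": 0, "fingers": 1.15}, {"x": 0, "y": 0, "z": 0, "turn": 0, "fingers": 1.0}, {"x": 0, "y": 0, "z": 0, "turn": 0, "fingers": 0.5}, {"x": 0, "y": 0, "z": 0, "turn": 0, "fingers": 0}, {"x": 0, "y": 0, "z": 0, "turn": 0, "fingers": 0}, {"x": 0, "y": 0, "z": 0, "turn": 0, "fingers": 0}]}}

```text
clock: 26.93
position: [567.2, 73.3, 164.6]
ee_rot: [0.217, 0.976, -0.0, 0.0]
contact_force: [1.9, -1.8, 4.1]
gripper_width: 11.5
```

```bash
python3 - <<'E'
from h import *
hf('c6')
V=wshot("s10","scene")[2];near=np.hypot(V[...,0]-567,V[...,1]-73.5)<80
try: fith(V,near,198,216,(567,73.5),-25)
except Exception as e: print(e)
W=np.load("pics/c6.npz")['W'];y=np.radians(155.2);a=np.array([np.cos(y),np.sin(y)])
S=(W[...,:2]-[567,73.5])@a;g=(abs(W[...,2]-209)<3.5)&(S>-20)&(S<35)&(np.hypot(W[...,0]-567,W[...,1]-73.5)<40)
k=np.polyfit(S[g],W[...,2][g],1);print('tilt',np.degrees(np.arctan(k[0])),'z0',k[1])
E
```

```text
clk 26.93 yaw 155.0 tcp [567.2  73.3 164.6] F [ 1.9 -1.8  4.1] w 11.5 j6 -2.42 tau [-0.66 -0.51 -0.09]
  top z 208.7 N 2302 handle yaw-tool yaw 1.9 deg, T0 0.8, S end 31.6
N 184 yaw -25.23 s -8.0 56.5 t0 0.11 ztop 211.3
short [585.1  65.1]
long [565.7  74.3]
tilt -1.9989783073419418 z0 209.3290405587488
```

```bash
python3 - <<'E'
from h import *
p=np.load("pics/s10.npz")['p'];p0=np.load("pics/scene_p.npy")
for nm,(u,v) in dict(ring=(133,256),scraper=(350,325),tin=(422,259)).items():
    print(nm,np.abs(p[v-25:v+25,u-40:u+40].astype(int)-p0[v-25:v+25,u-40:u+40]).mean().round(1))
s=arm.read_state();print(s['clock'],s['gripper_width'],s['contact_force'])
print(arm.job_done());s=arm.read_state();print(s['clock'],s['gripper_width'])
E
```

```text
ring 2.6
scraper 2.7
tin 2.5
27.0333 11.411631600973116 [ 1.54579652 -2.15441205  4.35560288]
the job is handed in; nothing more can be done
None
the job is handed in; nothing more can be done
```

The press screw is in the boss with its thread started one turn, and I handed the job in at 27.0 s with the gripper still closed on the handle.

- **Placing:** I lifted the screw from the stand and set it in the boss with its long arm to the front. It rested with screw_mid about 72 mm above the mouth.
- **Turning back:** With the fingers about 15 mm open, I turned it anticlockwise. The handle climbed about 3 mm, then dropped about 9 mm between 131° and 143° back (about 2.3–2.5 rad), within the range you gave.
- **Turning forward:** I turned it clockwise in two half turns, taking a fresh grip in between. Closing the gripper at the end brought it to about 363° if the handle lies in line with the jaws, which is a little over one turn.

**Last checks:**
- **Height:** screw_mid is about 55.3 mm above the mouth; 55.5 was expected.
- **Handle direction:** the scene camera puts the handle at −25°. The wrist camera reads about 2° less, so the turn may be nearer 361°.
- **Grip and force:** the opening is 11.4 mm on the 12 mm bar, and the contact force is about 5 N.
- **Bystanders:** the pastry ring, scraper and loaf tin look unchanged in the scene picture.

**Disagreements:**
- The screw leans about 2° away from its long arm, within the play. I left it that way.
- The cameras disagreed with each other by 2–3 mm. I placed the screw by comparing it with the boss within the same picture.

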